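# Pack the straightening blocks away in the shaft maker's chest

## Task

Pack up the arrow-shaft bench: slide the chest's steel bolt all the way back, swing the hasp up off the lid's catch to stand upright, lift the lid off and set it down on the black mat, then lay every notched wooden straightening block on the floor of the chest, none on top of another. Put the lid back on so that it sits fully down with its catch at the hasp, swing the hasp right down over the catch, and slide the bolt fully home over the hasp. Leave the other things on the bench where they are.

Things in the scene. Friction and masses are not known exactly. Their poses are not given: they have to be found in the camera images.
- chest: Open-topped wooden chest fixed to the bench, 226 x 226 mm, rim 65 mm high; walls and floor 8 mm, inside 210 x 210 x 57 mm deep: room for four blocks in one layer (two by two, long sides along x), not for two layers. Origin: centre of its underside, on the bench; x points from the hasp side (facing the robot) to the far side. A ledge at x -157 to -113 mm, top at 75 mm, carries hasp and bolt.
- hasp (a joint): Angle of the steel hasp: 0 = flat on the lid over the catch; grows as it swings up towards chest -x; stop at 1.7 rad, about upright. Stays where left (friction 0.07 N m). Strap 40 mm wide, 78 long, 5 thick, with a 24 x 39 mm slot for the catch. A lip 14 mm wide, 28 mm high is turned up at its free end and ends in a barrel. The bolt, when home over its root, blocks it.
- hasp_hinge (a point): Fixed point on the hasp's hinge axis, at chest coordinates (-146, 0, 79.5) mm; the axis runs along the chest's y.
- hasp_barrel (a point): Centre of the hasp's barrel pull on the lip: a round bar 26 mm long, 12 mm thick, along chest y, parallel to the hinge. It turns with the hasp: 77 mm along the strap from the hinge and 28 mm off it (at angle 0: 77 mm to chest +x of the hinge, 28 mm above). Pinched on its two ends (fingers closing along chest y), it pivots between the fingers as it is led along its arc.
- bolt (a joint): Travel of the steel slide bolt on the ledge: 0 = drawn right back (hasp free), 0.040 m = fully home, its tongue over the root of the hasp. Moves along chest y: towards -y as the value grows. Friction about 2 N.
- bolt_grip (a point): Centre of the gripping part of the bolt's upright grip: 12 mm thick along chest y, 24 mm wide along chest x, standing on the tongue from 85 to 120 mm above the bench; this point is 109.5 mm above the bench, at chest x -126 mm, y 98 mm when drawn back and 58 mm when home.
- lid: Loose wooden lid, about 0.5 kg: plate 216 (x) x 226 (y) x 10 mm with a 202 x 202 x 10 mm locating panel beneath, which drops into the chest's mouth with 4 mm play all round. Origin: centre of the underside of the panel; z up. Fitted, its axes are those of the chest and its origin is 55 mm above the chest's origin; on the mat its origin is at the mat's top.
- lid_handle (a point): Middle of the lid's handle bar (14 mm thick along lid x, 90 mm long along lid y, 14 mm high), 45 mm above the lid's origin, 25 mm above the plate's top.
- lid_catch (a point): Middle of the lid's steel staple (the catch), 98 mm to -x of the lid's centre; the staple is 6 mm thick, 16 mm long along lid x and stands 14 mm above the plate. It must be at the hasp side (chest -x).
- mat: Black rubber mat, 260 x 260 x 4 mm, fixed flat on the bench to the left or right of the chest, clear of other things. Origin: centre of its underside.
- board: Pale wooden board, 280 (x) x 260 (y) x 8 mm, fixed flat on the bench on the other side; the blocks and a small tin (28 mm across, 32 mm high, near the board's centre) lie on it. Origin: centre of its underside.
- block1: Notched wooden straightening block, 90 (x) x 26 (y) x 32 mm (z), about 70 g, with two notches across its top (12 mm deep, 12 mm wide, centred 23 mm to either side of the middle); may be absent. Origin: centre of its underside; long axis x. Lies flat on the board at the start.
- block2: Notched wooden straightening block, 90 (x) x 26 (y) x 32 mm (z), about 70 g, with two notches across its top (12 mm deep, 12 mm wide, centred 23 mm to either side of the middle); may be absent. Origin: centre of its underside; long axis x. Lies flat on the board at the start.
- block3: Notched wooden straightening block, 90 (x) x 26 (y) x 32 mm (z), about 70 g, with two notches across its top (12 mm deep, 12 mm wide, centred 23 mm to either side of the middle); may be absent. Origin: centre of its underside; long axis x. Lies flat on the board at the start.
- block4: Notched wooden straightening block, 90 (x) x 26 (y) x 32 mm (z), about 70 g, with two notches across its top (12 mm deep, 12 mm wide, centred 23 mm to either side of the middle); may be absent. Origin: centre of its underside; long axis x. Lies flat on the board at the start.
- tin: Small steel tin, bystander, 28 mm across and 32 mm high, on the board. Origin: centre of its underside.
- glue_pot: Brown clay pot, open, bystander, 64 mm across, 50 mm high, behind and to the left of the chest. Origin: centre of its underside.
- sanding_drum: Small black rubber drum standing on end, bystander, 44 mm across, 45 mm high, behind the chest. Origin: centre of its underside.
- pad: Round black rubber pad with steel studs, bystander, 90 mm across, 30 mm high, near the robot. Origin: centre of its underside.
- offcut: Plain wooden offcut without notches, bystander (not to be packed), 85 x 50 x 30 mm, near the robot. Origin: centre of its underside.
- awl: Awl with a dark wooden handle, bystander, 200 mm long, lying behind and to the right of the chest. Origin: its lying underside.
Things that resemble listed ones, but are neither listed nor needed, are in the scene too. Leave any turquoise look-alike of the block3 alone.

How it is judged (in metres and radians):
On the way, in this order (a step that is already met when the one before it is completed fails the run):
1. the bolt is drawn right back (to within 6 mm) (value of joint bolt below 0.006 m), for 0.2 s.
2. the hasp is swung up off the catch (past 1.2 rad) (value of joint hasp above 1.2 rad), for 0.2 s.
3. the lid lies flat on the mat, its centre within 80 mm of the mat's centre, let go (horizontal distance between lid and mat below 0.08 m and height (world z) of lid below 0.012 m and angle between lid's own z axis and vertical below 0.06 rad and contact force between the fingers and lid below 0.1 N), for 0.2 s.
4. every block lies on the floor of the chest, let go (x of block1 in the frame of chest between -0.105 and 0.105 m and y of block1 in the frame of chest between -0.105 and 0.105 m and z of each of block1, block2, block3, block4 in the frame of chest below 0.026 m and linear speed of each of block1, block2, block3, block4 below 0.05 m/s and x of block2 in the frame of chest between -0.105 and 0.105 m and y of block2 in the frame of chest between -0.105 and 0.105 m and x of block3 in the frame of chest between -0.105 and 0.105 m and y of block3 in the frame of chest between -0.105 and 0.105 m and x of block4 in the frame of chest between -0.105 and 0.105 m and y of block4 in the frame of chest between -0.105 and 0.105 m and contact force between the fingers and block1 below 0.1 N and contact force between the fingers and block2 below 0.1 N and contact force between the fingers and block3 below 0.1 N and contact force between the fingers and block4 below 0.1 N), for 0.2 s.
5. the lid is fully down on the chest with its catch at the hasp (x of lid in the frame of chest between -0.008 and 0.008 m and y of lid in the frame of chest between -0.008 and 0.008 m and z of lid in the frame of chest below 0.059 m and angle between lid's own z axis and vertical below 0.04 rad and horizontal distance between lid_catch and hasp_hinge below 0.07 m), for 0.2 s.
6. the hasp is swung down over the catch (below 0.12 rad) (all of step 5 and value of joint hasp below 0.12 rad), for 0.2 s.
7. the bolt is fully home (beyond 35 mm of 40) (value of joint bolt above 0.035 m and value of joint hasp below 0.12 rad), for 0.2 s.
At the end, for the whole second after the job is handed in: Every block present lies at rest on the chest floor (within 105 mm of its middle along x and y, origin below 26 mm); the lid is fully down (within 4 mm), centred within 8 mm, catch at the hasp side; the hasp is below 0.12 rad; the bolt is beyond 35 of its 40 mm (all of step 5 and all of step 7 and x of block1 in the frame of chest between -0.105 and 0.105 m and y of block1 in the frame of chest between -0.105 and 0.105 m and z of each of block1, block2, block3, block4 in the frame of chest below 0.026 m and linear speed of each of block1, block2, block3, block4 below 0.05 m/s and x of block2 in the frame of chest between -0.105 and 0.105 m and y of block2 in the frame of chest between -0.105 and 0.105 m and x of block3 in the frame of chest between -0.105 and 0.105 m and y of block3 in the frame of chest between -0.105 and 0.105 m and x of block4 in the frame of chest between -0.105 and 0.105 m and y of block4 in the frame of chest between -0.105 and 0.105 m); the robot touches nothing.
It fails at once if a bystander is pushed away (the tin by more than 60 mm, the others by more than 50 mm) (distance of tin from where it was at the start of the episode above 0.06 m or distance of any of pad, offcut, awl, glue_pot, sanding_drum from where it was at the start of the episode above 0.05 m).
Of block1, block2, block3, block4 only 2 to 4 are there at a start; the rules pass over those that are not, and their reading is None.
At some moment in a run one of block1, block2, block3, block4 may be knocked a few centimetres aside while the robot is not near it.
Once in a run the grip may slacken for a moment while it holds something.
It also fails if it takes over 210 s, if anything falls off the work surface, if the arm or the gripper's body presses on something with over 40 N, if the wrist force passes 120 N, or if a joint passes its speed limit or range.

## Robot

A 6-joint arm with a two-finger parallel gripper is mounted at the origin on the work surface. World frame = base frame: x ahead of the robot, y to its left, z up, the work surface at z = 0. Lengths are in mm, angles in degrees, forces in N, time in s.
With the tool pointing down it reaches from about 425 to 950 mm from the base axis. Payload 3.5 kg.
Tool frame: the origin (TCP) lies midway between the tips of the shut fingers; the grasp point (between the pads) lies 19 mm behind it; y points along the fingers, x is the direction in which the jaws open and shut, and the axes are right-handed (so a half turn about y gives the same grasp; the last joint's range is limited). The gripper opens to 85 mm and grips with 20 to 120 N. Pads are 22 mm wide; open, the fingers measure 114 mm over their backs; the gripper's body (76 mm by 85 mm) begins 54 mm behind the grasp point. The pads swing forward as they close: fully open they stand 13 mm farther back than shut.
Start: joints at [-77.292, 16.404, 90.338, -0, 73.258, -8.594], TCP at [245.245, -628.857, 231.325] pointing down, gripper open.
Joint ranges: [-158.93, 158.93], [-51.34, 127.21], [12.03, 142.37], [-87.48, 267.48], [13.55, 161.25], [-162.69, 162.69]. Speed limits (degrees/s): [159.86, 159.86, 180, 180, 180, 180].

## Interface

Orientations are given as a 3x3 rotation matrix whose columns are the frame's x, y, z axes.
In Python, from plant import manip, grab_frame gives the robot as it stands.
- The arm moves only by the tool send_rows, never from a script. Its argument "increments" is a list of rows, each a list of 7 numbers: the shift along the tool's x, y, z scaled (see below), then the turn, a rotation vector about the tool's x, y, z scaled (see below), then the closure in counts, from 0 (fully open) to 255 (shut). In form: [[dx, dy, dz, wx, wy, wz, grip], ...]. A call has 1 to 8 rows; each row shifts and turns the commanded pose from where the row before left it, along the tool's axes as they then stand; what a row does not reach is not made up. The controller multiplies each number of a shift by 0.15 m and each number of a turn by 180 degrees. A row lasts 1/8 s, in which the tool goes at most 62.5 mm and 10.7 degrees, less where a joint would pass 70% of its speed; a pose out of reach is approached as far as the arm can. A call with a number of a shift or a turn outside -1 to 1 is refused whole. A call with a gripper value outside its range is refused whole. The fingers move at their own pace and stop on an object; "newtons" is the grip in N (left out, the last holds). Time passes only in rows, so rows that do not move let the fingers close. It gives the time, the measured TCP pose, the force and the opening at its end, in the units of the state.
- manip.read_state(): the state, without advancing time (a new reading comes with each control period).
- grab_frame(name): name is "scene" or "top"; returns a dict with "pixels" (420x560x3 uint8, red, green, blue), "z_map" (420x560 float32, mm along the optical axis (not along the pixel's ray), 0 where there is no reading), "mtx" (3x3 intrinsics, pixels), "xyz" and "rotation" of the camera in the world. Camera axes: x right, y down, z forward; pixel columns grow to the right and rows downward; lengths in mm; the calibration is good to about 2 mm. A picture is of the moment at which its call begins.
- manip.sign_off(): hands the job in, once; it reports no verdict.
The state is a dict: "time_s": time; "joint_pos": joint angles; "joint_vel": joint speeds; "tau": joint torques, N m; "tcp_pos": TCP position; "eef_rot": TCP orientation; "wrist_force": force on the tool from outside, world axes, zero at the start; "ft_torque": the same for the moment, N m; "gripper_width": finger opening in mm.
Only numpy, scipy, OpenCV 4.12 (cv2) and the standard library are available. Lean on these libraries where they do the work, as an engineer would, in place of code of your own. Each camera call takes 0.05 s, during which the arm holds its last target. There are 200 camera calls.

## Working session

There is one attempt and no reset: what is moved stays moved. The work goes in short steps, Python scripts to look and compute and a tool call to move; the robot and the scene stay as the last step left them, time stands still between calls to the robot, and variables do not carry over. Pictures are saved under pics/ and viewed, on a budget of 14 in all, crops included, one or two more only if the job needs it, and the job is handed in when it is done.

Besides the shell and the picture viewer there is one more tool, called after "Emit:" in YAML: its name, and indented under it one key for each argument. send_rows: Moves the arm, as the interface text tells. Its arguments: {"type":"object","properties":{"increments":{"type":"array","items":{"type":"array","items":{"type":"number"}}},"newtons":{"type":"number"}},"required":["increments"]}

```bash
mkdir -p pics; ls; cat > h.py <<'E'
import numpy as np, cv2
from plant import manip, grab_frame
def save(n,f): cv2.imwrite(f'pics/{n}.png',f['pixels'][:,:,::-1])
def cloud(f):
    z=f['z_map'];v,u=np.mgrid[:z.shape[0],:z.shape[1]];K=f['mtx']
    p=np.stack([(u-K[0,2])/K[0,0]*z,(v-K[1,2])/K[1,1]*z,z],-1)
    w=p@np.array(f['rotation']).T+np.array(f['xyz']);w[z<=0]=np.nan
    return w
def st():
    s=manip.read_state()
    print(s['time_s'],np.round(s['tcp_pos'],1),'F',np.round(s['wrist_force'],1),'w',np.round(s['gripper_width'],1)); print(np.round(s['eef_rot'],3).tolist(), np.round(s['joint_pos'],1))
    return s
E
python3 - <<'E'
from h import *
st()
for n in('top','scene'):
    f=grab_frame(n);save(n+'0',f);np.savez(n+'0.npz',**f);print(n,f['mtx'],f['xyz'],f['rotation'])
a=np.hstack([cv2.imread('pics/top0.png')]);
E
```

```text
pics
0.0 [ 245.1 -628.2  229.9] F [ 0.  -0.7 -0.6] w 85.5
[[0.363, -0.001, 0.932], [-0.932, 0.002, 0.363], [-0.002, -1.0, 0.0]] [-77.3  16.5  90.4   0.   73.3  -8.6]
top [[519.06534021   0.         273.19954695]
 [  0.         519.06534021 202.32819011]
 [  0.           0.           1.        ]] [ 220.46926848  -69.19239026 1431.81155058] [[ 0.07790839 -0.96990803  0.23067011]
 [-0.9969504  -0.07683606  0.01364235]
 [ 0.00449196 -0.23102951 -0.97293637]]
scene [[427.37916261   0.         275.68371134]
 [  0.         427.37916261 208.04587774]
 [  0.           0.           1.        ]] [1312.85138612  235.8919566  1134.16546505] [[-3.61109371e-01  7.23171138e-01 -5.88747422e-01]
 [ 9.32523395e-01  2.79786919e-01 -2.28296731e-01]
 [-3.73779436e-04 -6.31460834e-01 -7.75407683e-01]]
```

View pics/top0.png

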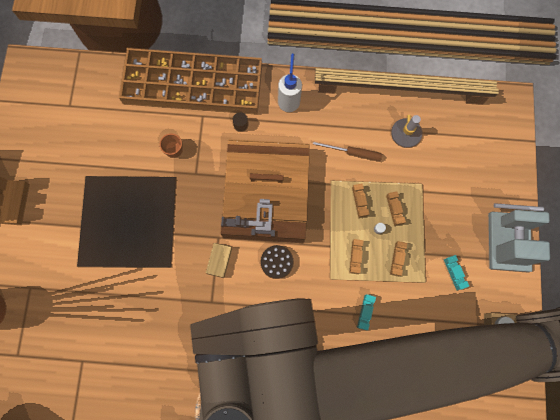

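View pics/scene0.png

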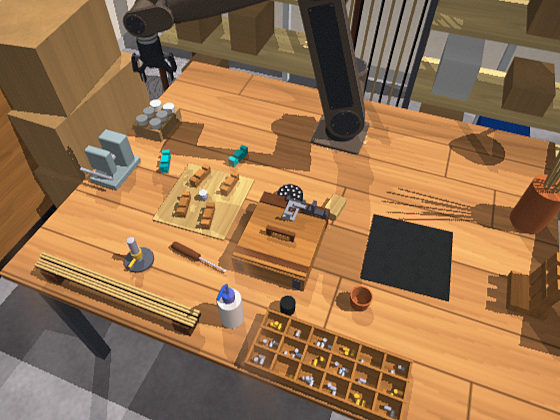

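```bash
cat > m.py <<'E'
from h import *
f=dict(np.load('top0.npz'));w=cloud(f);hsv=cv2.cvtColor(f['pixels'],cv2.COLOR_RGB2HSV)
g=dict(np.load('scene0.npz'));ws=cloud(g)
def rect(P): 
    c,s,a=cv2.minAreaRect(P[:,:2].astype(np.float32));return np.round(c,1),np.round(s,1),round(a,1)
R=np.zeros(w.shape[:2],bool);R[135:245,215:315]=1
for W,n in((w,'top'),(ws,'scene')):
    X,Y,Z=W[...,0],W[...,1],W[...,2]
    B=(X>350)&(X<800)&(Y>-180)&(Y<60)
    for lo,hi in((70,80),(92,104),(104,112),(112,125)):
        m=(B&(Z>lo)&(Z<hi)).astype(np.uint8)
        k,l,s,c=cv2.connectedComponentsWithStats(m)
        for i in range(1,k):
            if s[i,4]>8: P=W[l==i];print(n,lo,hi,s[i,4],rect(P),np.round(P[:,2].mean(),1),np.round(P.mean(0)[:2]),c[i].round())
# mat
m=((hsv[...,2]<60)).astype(np.uint8);k,l,s,c=cv2.connectedComponentsWithStats(m)
i=l[222,127];P=w[l==i];print('mat',s[i],rect(P),np.nanmean(P[:,2]))
# blocks
for W,n in((w,'top'),(ws,'scene')):
    X,Y,Z=W[...,0],W[...,1],W[...,2]
    m=((Y<-180)&(Y>-480)&(X>350)&(X<720)&(Z>33)&(Z<48)).astype(np.uint8)
    k,l,s,c=cv2.connectedComponentsWithStats(cv2.morphologyEx(m,cv2.MORPH_CLOSE,np.ones((5,5))))
    for i in range(1,k):
        if s[i,4]>15:P=W[(l==i)&(m>0)];print(n,s[i,4],rect(P),np.round(P[:,2].mean(),1),c[i].round())
E
python3 m.py
```

```text
top 70 80 5202 (array([581.9, -40.8]), array([266.2, 201.9]), 0.1) 74.3 [590. -46.] [273. 185.]
top 70 80 256 (array([460.4,   4.2]), array([ 27.5, 111.2]), 0.9) 74.6 [458.  14.] [247. 231.]
top 92 104 21 (array([602.4,  -5.9]), array([12.1, 29.4]), 4.7) 99.7 [600.  -8.] [259. 178.]
top 92 104 29 (array([602.1, -53.1]), array([13.4, 38.3]), 15.8) 99.9 [601. -58.] [278. 179.]
top 104 112 129 (array([604.1, -27.2]), array([14.6, 87.5]), 2.7) 106.6 [603. -24.] [265. 176.]
top 104 112 31 (array([536.1, -27.6]), array([12.3, 23.6]), 4.7) 108.7 [535. -28.] [265. 201.]
top 112 125 9 (array([536. , -35.7]), array([12.7,  5.2]), 59.6) 113.8 [536. -35.] [267. 201.]
top 112 125 43 (array([477. ,  35.9]), array([24. , 10.6]), 5.1) 118.6 [478.  36.] [238. 220.]
scene 70 80 3723 (array([586. , -39.6]), array([269.7, 199.1]), 0.3) 74.0 [604. -40.] [275. 235.]
scene 70 80 11 (array([457.5,   8.6]), array([10.7,  9.6]), 82.7) 73.9 [457.   8.] [306. 204.]
scene 70 80 17 (array([461.5,  51. ]), array([18.1, 17.2]), 6.1) 74.3 [458.  51.] [318. 208.]
scene 92 104 9 (array([480.3,  23.3]), array([23.6,  4
[... 810 characters left out ...]
 (array([ 564. , -390.3]), array([91. , 27.8]), 15.6) 38.4 [397. 208.]
top 78 (array([ 504.5, -347. ]), array([25.5, 24.1]), 58.2) 39.1 [380. 227.]
top 329 (array([ 421., -286.]), array([26.9, 90.9]), 86.4) 38.8 [357. 256.]
top 331 (array([ 424.5, -401.1]), array([27.5, 90.8]), 81.4) 38.6 [399. 258.]
scene 150 (array([ 429.9, -397.4]), array([29.5, 94.2]), 79.3) 37.7 [199. 174.]
scene 152 (array([ 425.1, -283.2]), array([28.2, 94.5]), 85.6) 38.1 [229. 181.]
scene 42 (array([ 508.4, -344. ]), array([25.5, 24.9]), 12.8) 37.7 [202. 193.]
scene 176 (array([ 567.6, -386.6]), array([92.7, 27.4]), 17.2) 38.2 [183. 202.]
scene 182 (array([ 581.8, -288.6]), array([94.8, 27.6]), 15.3) 37.9 [207. 214.]
```

```bash
cat > m2.py <<'E'
from h import *
for n in('top','scene'):
    f=dict(np.load(n+'0.npz'));W=cloud(f);X,Y,Z=W[...,0],W[...,1],W[...,2]
    m=(Z>72)&(Z<77)&(X>510)&(X<800)&(Y>-180)&(Y<120)
    P=W[m]
    c,s,a=cv2.minAreaRect(P[:,:2].astype(np.float32));print(n,'lid top',c,s,a)
    for lab,ax,lo,hi,sg in(('left',0,540,680,1),('right',0,540,680,-1),('far',1,-120,70,1)):
        b=np.arange(lo,hi,8);pts=[]
        for q in b:
            S=P[(P[:,ax]>=q)&(P[:,ax]<q+8)]
            if len(S)>3: pts.append((q+4,sg*np.max(sg*S[:,1-ax])))
        pts=np.array(pts);k=np.polyfit(*pts.T,1)
        for _ in range(2):
            r=abs(pts[:,1]-np.polyval(k,pts[:,0]));k=np.polyfit(*pts[r<np.median(r)*2.5+.1].T,1)
        print(lab,'deg',np.degrees(np.arctan(k[0])),'at mid',np.polyval(k,600 if ax==0 else -25))
    # mat
    h=cv2.cvtColor(f['pixels'],cv2.COLOR_RGB2HSV);m=((h[...,2]<75)&(abs(Z-3)<6)&(Y>120)&(X>250)&(X<800)).astype(np.uint8)
    m=cv2.morphologyEx(m,cv2.MORPH_OPEN,np.ones((5,5)));k,l,s,c=cv2.connectedComponentsWithStats(m);i=1+s[1:,4].argmax();print('mat',cv2.minAreaRect(W[l==i][:,:2].astype(np.float32)))
    for lo,hi in((33,45),(45,60)):
        m=((Z>25)&(Z<60)&(Y>-150)&(Y<130)&(X<450)&(X>300)).astype(np.uint8)
    k,l,s,c=cv2.connectedComponentsWithStats(m)
    for i in range(1,k):
        if s[i,4]>30:print('near',cv2.minAreaRect(W[l==i][:,:2].astype(np.float32)))
E
python3 m2.py
```

```text
top lid top (609.8858032226562, -26.758621215820312) (204.87176513671875, 225.96499633789062) 1.6446064710617065
left deg 2.0424468607769195 at mid 84.47307455828545
right deg 1.7335239743368864 at mid -138.7975263241227
far deg -1.6208429926607042 at mid 710.7100027003355
mat ((474.40362548828125, 355.1846923828125), (255.35556030273438, 259.4620666503906), 4.683821201324463)
near ((448.18768310546875, -7.711006164550781), (1.9739930629730225, 180.3164825439453), 1.173589825630188)
near ((382.35400390625, 85.79051208496094), (50.45582962036133, 84.64940643310547), 79.81990814208984)
near ((390.4668884277344, -72.6227798461914), (86.3962631225586, 86.69522857666016), 49.60287094116211)
scene lid top (613.5762939453125, -23.673728942871094) (211.04393005371094, 225.9794158935547) 1.3055837154388428
left deg 1.946156104145023 at mid 87.64638356490804
right deg 1.2747625871177204 at mid -135.8211178662126
far deg -1.4019292401589674 at mid 715.4748200377566
mat ((476.76324462890625, 357.5760498046875), (260.2366027832031, 259.4779357910156), 3.931637763977051)
near ((384.038818359375, -69.72770690917969), (63.041038513183594, 85.8966293334961), 1.900608777999878)
near ((386.74188232421875, 89.11550903320312), (48.856632232666016, 87.35457611083984), 80.48075866699219)
```

```bash
cat > p.py <<'E'
import sys
from h import *
# usage: p.py "x,y,z,yaw" ...  yaw = heading of tool z (deg). Rotation assumed done before shift of each leg.
s=st();p=np.array(s['tcp_pos']);R=np.array(s['eef_rot']);yaw=np.degrees(np.arctan2(R[1,2],R[0,2]))
tilt=R.T@np.array([0,0,-1.]);print('yaw',round(yaw,2),'down in tool',tilt.round(4))
for a in sys.argv[1:]:
    t=np.array([float(q) for q in a.split(',')]);d=t[:3]-p
    dy=(t[3]-yaw+180)%360-180;y=np.radians(t[3])
    X=np.array([np.sin(y),-np.cos(y),0]);Z=np.array([np.cos(y),np.sin(y),0])
    print(a,'-> turn wy %.4f | dx %.4f dy %.4f dz %.4f  (min rows %d)'%(-dy/180,d@X/150,-d[2]/150,d@Z/150,np.ceil(np.linalg.norm(d)/62.5)))
    p=t[:3];yaw=t[3]
E
python3 p.py 500,-300,200,1.7 480,38,150,1.7 480,38,91,1.7
```

```text
0.1 [ 245.1 -628.3  230.1] F [-0.2  0.4  0.7] w 85.8
[[0.363, -0.0, 0.932], [-0.932, 0.002, 0.363], [-0.002, -1.0, 0.0]] [-77.3  16.4  90.4  -0.   73.3  -8.6]
yaw 21.3 down in tool [ 2.1e-03  1.0e+00 -3.0e-04]
500,-300,200,1.7 -> turn wy 0.1089 | dx -2.1371 dy 0.2004 dz 1.7634  (min rows 7)
480,38,150,1.7 -> turn wy -0.0000 | dx -2.2563 dy 0.3333 dz -0.0664  (min rows 6)
480,38,91,1.7 -> turn wy -0.0000 | dx 0.0000 dy 0.3933 dz 0.0000  (min rows 1)
```

Emit:
send_rows:
  increments:
    - [0,0,0,0,0.0545,0,0]
    - [0,0.1,0,0,0.0545,0,130]
    - [-0.305,0.015,0.252,0,0,0,130]
    - [-0.305,0.015,0.252,0,0,0,130]
    - [-0.305,0.015,0.252,0,0,0,130]
    - [-0.305,0.015,0.252,0,0,0,130]
    - [-0.305,0.015,0.252,0,0,0,130]
    - [-0.305,0.015,0.252,0,0,0,130]
  newtons: 40

```text
time_s: 1.1
tcp_pos: [464.6, -345.9, 202.3]
eef_rot: [[0.029, -0.0, 1.0], [-1.0, 0.0, 0.029], [-0.0, -1.0, -0.0]]
wrist_force: [0.2, -0.7, 1.0]
gripper_width: 41.7
```

Emit:
send_rows:
  increments:
    - [-0.305,0.015,0.252,0,0,0,130]
    - [-0.37,0.05,-0.011,0,0,0,130]
    - [-0.37,0.05,-0.011,0,0,0,130]
    - [-0.37,0.05,-0.011,0,0,0,130]
    - [-0.37,0.05,-0.011,0,0,0,130]
    - [-0.37,0.05,-0.011,0,0,0,130]
    - [-0.37,0.05,-0.011,0,0,0,130]
    - [0,0,0,0,0,0,130]

```text
time_s: 2.1
tcp_pos: [479.0, 34.8, 154.3]
eef_rot: [[0.035, -0.003, 0.999], [-0.999, 0.001, 0.035], [-0.001, -1.0, -0.003]]
wrist_force: [-0.8, -0.2, -0.1]
gripper_width: 42.1
```

```bash
python3 p.py  480,38,150,1.7 480,38,91,1.7
```

```text
2.1 [479.   34.8 154.3] F [-0.8 -0.2 -0.1] w 42.1
[[0.035, -0.003, 0.999], [-0.999, 0.001, 0.035], [-0.001, -1.0, -0.003]] [ -8.   -3.9 121.    0.   63.1  80. ]
yaw 2.0 down in tool [9.0e-04 1.0e+00 2.7e-03]
480,38,150,1.7 -> turn wy 0.0017 | dx -0.0209 dy 0.0284 dz 0.0071  (min rows 1)
480,38,91,1.7 -> turn wy -0.0000 | dx 0.0000 dy 0.3933 dz 0.0000  (min rows 1)
```

Emit:
send_rows:
  increments:
    - [-0.021,0.14,0.007,0,0,0,130]
    - [0,0.28,0,0,0,0,130]
    - [0,0,0,0,0,0,130]
    - [0,0,0,0,0,0,255]
    - [0,0,0,0,0,0,255]
    - [0,0,0,0,0,0,255]
    - [-0.06,0,0,0,0,0,255]
    - [-0.06,0,0,0,0,0,255]

```text
time_s: 3.1
tcp_pos: [481.4, 52.8, 93.5]
eef_rot: [[0.029, 0.001, 1.0], [-1.0, -0.001, 0.029], [0.001, -1.0, 0.001]]
wrist_force: [-2.7, -2.1, 5.1]
gripper_width: 11.5
```

Gripped at 11.5 mm (12 expected). Continue the pull in small steps.

Emit:
send_rows:
  increments:
    - [-0.05,0,0,0,0,0,255]
    - [-0.04,0,0,0,0,0,255]
    - [-0.02,0,0,0,0,0,255]
    - [0,0,0,0,0,0,255]

```text
time_s: 3.6
tcp_pos: [481.0, 69.9, 93.5]
eef_rot: [[0.03, 0.001, 1.0], [-1.0, -0.0, 0.03], [0.0, -1.0, 0.001]]
wrist_force: [-2.2, -0.7, 4.8]
gripper_width: 11.2
```

Emit:
send_rows:
  increments:
    - [-0.02,0,0,0,0,0,255]
    - [0,0,0,0,0,0,255]

```text
time_s: 3.85
tcp_pos: [481.0, 70.1, 93.5]
eef_rot: [[0.032, 0.001, 0.999], [-0.999, -0.007, 0.032], [0.007, -1.0, 0.001]]
wrist_force: [-2.6, -12.2, 5.3]
gripper_width: 11.3
```

Emit:
send_rows:
  increments:
    - [-0.02,0,0,0,0,0,255]
    - [0,0,0,0,0,0,255]

```text
time_s: 4.1
tcp_pos: [481.1, 70.2, 93.5]
eef_rot: [[0.033, 0.0, 0.999], [-0.999, -0.013, 0.033], [0.013, -1.0, -0.0]]
wrist_force: [-2.5, -21.5, 4.7]
gripper_width: 11.4
```

Emit:
send_rows:
  increments:
    - [0.035,0,0,0,0,0,255]
    - [0,0,0,0,0,0,130]
    - [0,0,0,0,0,0,120]
    - [0,-0.38,0,0,0,0,120]
    - [0.3,0,0.18,0,0,0,120]
    - [0.347,0,0.184,0,0,0,120]
    - [0,0,0,0,0,0,120]

```text
time_s: 4.97
tcp_pos: [539.7, -27.8, 149.8]
eef_rot: [[0.026, 0.002, 1.0], [-1.0, -0.001, 0.026], [0.001, -1.0, 0.002]]
wrist_force: [0.2, -0.6, -0.5]
gripper_width: 45.1
```

```bash
python3 p.py  538,-27,150,1.7 538,-27,88,1.7; python3 - <<'E'
from h import *
f=grab_frame('top');save('t1',f);W=cloud(f);Z=W[...,2];X=W[...,0];Y=W[...,1]
E
```

```text
4.975 [539.7 -27.8 149.8] F [ 0.2 -0.6 -0.5] w 45.1
[[0.026, 0.002, 1.0], [-1.0, -0.001, 0.026], [0.001, -1.0, 0.002]] [-13.7   4.2 113.3  -0.   62.4  74.8]
yaw 1.5 down in tool [-7.0e-04  1.0e+00 -1.6e-03]
538,-27,150,1.7 -> turn wy -0.0011 | dx -0.0053 dy -0.0011 dz -0.0112  (min rows 1)
538,-27,88,1.7 -> turn wy -0.0000 | dx 0.0000 dy 0.4133 dz 0.0000  (min rows 1)
```

Emit:
send_rows:
  increments:
    - [-0.005,0.2,-0.011,0,0,0,120]
    - [0,0.212,0,0,0,0,120]
    - [0,0,0,0,0,0,255]
    - [0,0,0,0,0,0,255]
    - [0,0,0,0,0,0,255]
    - [0,-0.089,-0.043,0,0,0,255]
  newtons: 50

```text
time_s: 5.78
tcp_pos: [525.7, -26.9, 98.3]
eef_rot: [[0.032, -0.01, 0.999], [-0.999, -0.006, 0.032], [0.005, -1.0, -0.01]]
wrist_force: [-4.6, -13.3, -10.4]
gripper_width: 24.5
```

Emit:
send_rows:
  increments:
    - [0,-0.081,-0.057,0,0,0,255]
    - [0,-0.069,-0.071,0,0,0,255]
    - [0,-0.055,-0.082,0,0,0,255]

```text
time_s: 6.15
tcp_pos: [496.1, -27.5, 130.3]
eef_rot: [[0.032, -0.004, 0.999], [-0.999, -0.006, 0.032], [0.006, -1.0, -0.004]]
wrist_force: [-0.8, -11.2, -12.3]
gripper_width: 24.3
```

Emit:
send_rows:
  increments:
    - [0,-0.039,-0.091,0,0,0,255]
    - [0,-0.022,-0.097,0,0,0,255]

```text
time_s: 6.4
tcp_pos: [469.7, -28.2, 140.4]
eef_rot: [[0.031, 0.002, 1.0], [-0.999, -0.006, 0.031], [0.006, -1.0, 0.002]]
wrist_force: [3.6, -8.7, -11.3]
gripper_width: 24.6
```

Emit:
send_rows:
  increments:
    - [0,-0.004,-0.099,0,0,0,255]
    - [0,0.014,-0.098,0,0,0,255]
    - [0,0,0,0,0,0,255]

```text
time_s: 6.78
tcp_pos: [441.7, -28.9, 140.8]
eef_rot: [[0.03, 0.007, 1.0], [-1.0, -0.006, 0.03], [0.006, -1.0, 0.006]]
wrist_force: [4.1, -7.4, -5.0]
gripper_width: 24.6
```

Emit:
send_rows:
  increments:
    - [0,0,0,0,0,0,110]
    - [0,0,0,0,0,0,105]
    - [0,-0.3,0,0,0,0,105]
    - [0,-0.3,0,0,-0.055,0,105]
    - [0,0,0,0,-0.056,0,105]
    - [0,0,0,0,-0.056,0,105]
    - [0,0,0,0,-0.056,0,105]
    - [0,0,0,0,-0.056,0,105]

```text
time_s: 7.78
tcp_pos: [440.5, -26.8, 229.8]
eef_rot: [[0.791, -0.0, 0.612], [-0.612, 0.0, 0.791], [-0.0, -1.0, 0.0]]
wrist_force: [0.1, -0.5, -0.3]
gripper_width: 50.0
```

Emit:
send_rows:
  increments:
    - [0,0,0,0,-0.056,0,105]
    - [0,0,0,0,-0.056,0,105]
    - [0,0,0,0,-0.056,0,105]
    - [0,0,0,0,-0.054,0,105]
    - [0.37,0,0,0,0,0,105]
    - [0.37,0,0,0,0,0,105]
    - [0.36,0,0,0,0,0,105]
    - [0,0,0,0,0,0,105]

```text
time_s: 8.78
tcp_pos: [607.6, -21.4, 227.6]
eef_rot: [[0.999, -0.003, -0.034], [0.034, 0.001, 0.999], [-0.003, -1.0, 0.001]]
wrist_force: [0.4, -0.5, 0.2]
gripper_width: 50.4
```

```bash
python3 p.py  605.5,-25,150,91.7 605.5,-25,83,91.7; python3 - <<'E'
from h import *
f=grab_frame('scene');save('s1',f)
im=cv2.imread('pics/s1.png')[140:290,190:380];cv2.imwrite('pics/s1c.png',cv2.resize(im,None,fx=4,fy=4))
E
```

```text
8.775 [607.6 -21.4 227.6] F [ 0.4 -0.5  0.2] w 50.4
[[0.999, -0.003, -0.034], [0.034, 0.001, 0.999], [-0.003, -1.0, 0.001]] [-11.6   8.3 100.2   0.   71.6 -13.5]
yaw 91.94 down in tool [ 0.0028  1.     -0.0012]
605.5,-25,150,91.7 -> turn wy 0.0013 | dx -0.0147 dy 0.5172 dz -0.0236  (min rows 2)
605.5,-25,83,91.7 -> turn wy -0.0000 | dx 0.0000 dy 0.4467 dz 0.0000  (min rows 2)
```

View pics/s1c.png

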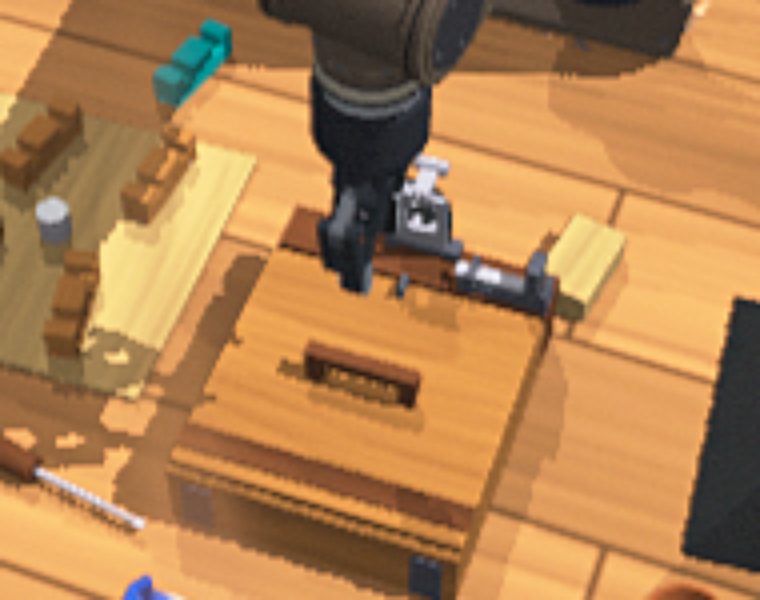

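Emit:
send_rows:
  increments:
    - [-0.015,0.35,-0.024,0,0.001,0,105]
    - [0,0.35,0,0,0,0,105]
    - [0,0.264,0,0,0,0,105]
    - [0,0,0,0,0,0,255]
    - [0,0,0,0,0,0,255]
    - [0,0,0,0,0,0,255]
    - [0,0,0,0,0,0,255]
  newtons: 100

```text
time_s: 9.7
tcp_pos: [604.7, -26.0, 87.8]
eef_rot: [[1.0, 0.003, -0.029], [0.029, -0.001, 1.0], [0.003, -1.0, -0.001]]
wrist_force: [-2.8, 1.0, 5.7]
gripper_width: 11.8
```

Emit:
send_rows:
  increments:
    - [0,-0.05,0,0,0,0,255]
    - [0,-0.1,0,0,0,0,255]
    - [0,-0.2,0,0,0,0,255]
    - [0,-0.3,0,0,0,0,255]
    - [0,0,0,0,0,0,255]

```text
time_s: 10.32
tcp_pos: [606.3, -26.4, 187.7]
eef_rot: [[1.0, 0.01, -0.03], [0.03, -0.002, 1.0], [0.01, -1.0, -0.003]]
wrist_force: [0.6, 0.0, -4.1]
gripper_width: 11.6
```

```bash
python3 p.py  475.5,356.5,180,91.7 475.5,356.5,36,91.7
```

```text
10.325 [606.3 -26.4 187.7] F [ 0.6  0.  -4.1] w 11.6
[[1.0, 0.01, -0.03], [0.03, -0.002, 1.0], [0.01, -1.0, -0.003]] [-12.1   9.8 102.8  -0.   66.7 -13.8]
yaw 91.7 down in tool [-0.0097  0.9999  0.0025]
475.5,356.5,180,91.7 -> turn wy -0.0000 | dx -0.7959 dy 0.0516 dz 2.5777  (min rows 7)
475.5,356.5,36,91.7 -> turn wy -0.0000 | dx 0.0000 dy 0.9600 dz 0.0000  (min rows 3)
```

Emit:
send_rows:
  increments:
    - [-0.05,0,0.16,0,0,0,255]
    - [-0.1,0,0.32,0,0,0,255]
    - [-0.1,0,0.32,0,0,0,255]
    - [-0.1,0,0.32,0,0,0,255]
    - [-0.1,0,0.32,0,0,0,255]
    - [-0.1,0,0.32,0,0,0,255]
    - [-0.1,0,0.32,0,0,0,255]
    - [-0.1,0,0.32,0,0,0,255]

```text
time_s: 11.32
tcp_pos: [477.1, 332.2, 179.3]
eef_rot: [[1.0, -0.005, -0.03], [0.03, -0.002, 1.0], [-0.005, -1.0, -0.002]]
wrist_force: [0.2, 0.0, -4.9]
gripper_width: 11.5
```

Emit:
send_rows:
  increments:
    - [-0.046,0,0.18,0,0,0,255]
    - [0,0.2,0,0,0,0,255]
    - [0,0.3,0,0,0,0,255]
    - [0,0.3,0,0,0,0,255]
    - [0,0.1,0,0,0,0,255]
    - [0,0,0,0,0,0,255]

```text
time_s: 12.08
tcp_pos: [470.9, 357.1, 45.4]
eef_rot: [[1.0, -0.004, -0.03], [0.03, -0.002, 1.0], [-0.004, -1.0, -0.002]]
wrist_force: [1.2, 0.4, -4.0]
gripper_width: 11.7
```

Emit:
send_rows:
  increments:
    - [0,0.04,0,0,0,0,255]
    - [0,0.02,0,0,0,0,255]
    - [0,0.01,0,0,0,0,255]
    - [0,0,0,0,0,0,255]

```text
time_s: 12.58
tcp_pos: [472.9, 357.6, 37.3]
eef_rot: [[1.0, 0.001, -0.029], [0.029, 0.0, 1.0], [0.001, -1.0, 0.0]]
wrist_force: [-0.1, 1.0, -4.6]
gripper_width: 11.5
```

Emit:
send_rows:
  increments:
    - [0,0.012,0,0,0,0,255]
    - [0,0,0,0,0,0,255]

```text
time_s: 12.82
tcp_pos: [473.1, 357.7, 36.8]
eef_rot: [[1.0, 0.0, -0.03], [0.03, -0.0, 1.0], [0.0, -1.0, -0.0]]
wrist_force: [-3.9, -2.6, 5.0]
gripper_width: 11.8
```

Emit:
send_rows:
  increments:
    - [0,0.012,0,0,0,0,255]
    - [0,0,0,0,0,0,255]

```text
time_s: 13.08
tcp_pos: [473.2, 357.7, 36.8]
eef_rot: [[1.0, -0.001, -0.03], [0.03, -0.001, 1.0], [-0.001, -1.0, -0.001]]
wrist_force: [-7.3, -4.8, 15.6]
gripper_width: 12.0
```

Emit:
send_rows:
  increments:
    - [0,-0.01,0,0,0,0,130]
    - [0,0,0,0,0,0,105]
    - [0,-0.3,0,0,0,0,105]
    - [0,-0.4,0,0,0.056,0,105]
    - [0,-0.3,0,0,0.056,0,105]
    - [0,0,0,0,0.056,0,105]
    - [0,0,0,0,0.056,0,105]
    - [0,0,0,0,0.056,0,105]

```text
time_s: 14.08
tcp_pos: [473.0, 357.6, 184.8]
eef_rot: [[0.655, 0.001, 0.755], [-0.755, 0.0, 0.655], [0.0, -1.0, 0.001]]
wrist_force: [-0.3, 0.2, 0.2]
gripper_width: 50.3
```

```bash
cat > b.py <<'E'
from h import *
def comps(W,m,mn=15):
    k,l,s,c=cv2.connectedComponentsWithStats(cv2.morphologyEx(m.astype(np.uint8),cv2.MORPH_CLOSE,np.ones((5,5))))
    for i in range(1,k):
        if s[i,4]>mn:
            P=W[(l==i)&m];c2,sz,a=cv2.minAreaRect(P[:,:2].astype(np.float32))
            if sz[0]<sz[1]: sz=sz[::-1];a-=90
            yield P,np.array(c2),np.array(sz),a
def blocks(W,n):
    X,Y,Z=W[...,0],W[...,1],W[...,2]
    for P,c,sz,a in comps(W,(Y<-170)&(Y>-500)&(X>340)&(X<740)&(Z>33)&(Z<48)): print(n,'blk',c.round(1),sz.round(1),'long',round(a,1),'z',P[:,2].mean().round(1))
if __name__=='__main__':
    st()
    for n in('top','scene'):
        f=grab_frame(n);np.savez(n+'L.npz',**f);W=cloud(f);blocks(W,n);save(n+'L',f)
        X,Y,Z=W[...,0],W[...,1],W[...,2]
        for P,c,sz,a in comps(W,(Z>17)&(Z<30)&(Y>180)&(X>330)&(X<640)&(Y<520),200): print(n,'lid plate',c.round(1),sz.round(1),round(a,1),P[:,2].mean().round(1))
        for P,c,sz,a in comps(W,(Z>43)&(Z<65)&(Y>180)&(X>330)&(X<640)&(Y<520),10): print(n,'handle',c.round(1),sz.round(1),round(a,1),P[:,2].mean().round(1))
        m=(Z>58)&(Z<70)&(X>490)&(X<760)&(Y>-170)&(Y<120)
        for P,c,sz,a in comps(W,m,100): print(n,'rim',c.round(1),sz.round(1),round(a,1),P[:,2].mean().round(1))
        m=(Z<20)&(X>440)&(X<760)&(Y>-125)&(Y<80)
        for P,c,sz,a in comps(W,m,300): print(n,'floor',c.round(1),sz.round(1),round(a,1),P[:,2].mean().round(1))
E
python3 b.py
```

```text
14.075 [473.  357.6 184.8] F [-0.3  0.2  0.2] w 50.3
[[0.655, 0.001, 0.755], [-0.755, 0.0, 0.655], [0.0, -1.0, 0.001]] [ 27.3   8.6 104.6   0.   66.8  76.3]
top blk [ 578.2 -291.3] [89.9 27.3] long 14.8 z 38.5
top blk [ 563.4 -389.9] [90.4 27.7] long 15.0 z 39.1
top blk [ 503.7 -347.4] [25.6 25.2] long -87.9 z 38.5
top blk [ 421.5 -285.9] [90.4 26.4] long -3.1 z 38.8
top blk [ 424.4 -400.3] [90. 27.] long -7.5 z 38.9
top lid plate [473.3 332. ] [216.9 179.1] 1.4 22.8
top handle [472.6 352.8] [83.9 15.4] -88.7 53.5
top rim [604.3 -26.1] [230.7 226.7] 0.9 63.5
top floor [750.9 -22.3] [204.6  19.5] -89.3 -0.9
top floor [612.2 -23.3] [205.2 201.4] -89.2 6.8
scene blk [ 428.6 -397.1] [93.2 30.8] long -7.9 z 38.2
scene blk [ 427.  -283.6] [91.2 29.1] long -3.1 z 37.9
scene blk [ 507.1 -343.8] [27. 25.] long 20.9 z 38.6
scene blk [ 567.5 -387.4] [93.5 28.3] long 16.4 z 38.0
scene blk [ 583.2 -288.2] [91.8 27.4] long 14.8 z 38.3
scene lid plate [476.2 359. ] [226.4 221.6] -87.8 22.8
scene handle [475.  359.2] [89.6 20.3] -86.9 52.3
scene rim [607.8 -23.5] [234.  226.9] 1.0 63.4
scene floor [589.8 -25.9] [199.2 185. ] -89.2 6.8
scene floor [739.4 -22.4] [204.9  41.9] -89.1 1.0
```

```bash
python3 p.py  580.7,-289.7,120,14.8 580.7,-289.7,11,14.8 580.7,-289.7,120,0.9 653.8,-74.2,120,.9 653.8,-74.2,12,.9
```

```text
14.175 [472.9 357.6 184.6] F [-0.3  0.2  0.2] w 50.5
[[0.66, 0.0, 0.751], [-0.751, 0.0, 0.66], [0.0, -1.0, 0.0]] [ 27.3   8.6 104.6   0.   66.8  76. ]
yaw 41.29 down in tool [-1.e-04  1.e+00 -4.e-04]
580.7,-289.7,120,14.8 -> turn wy 0.1471 | dx 4.3555 dy 0.4309 dz -0.4076  (min rows 11)
580.7,-289.7,11,14.8 -> turn wy -0.0000 | dx 0.0000 dy 0.7267 dz 0.0000  (min rows 2)
580.7,-289.7,120,0.9 -> turn wy 0.0772 | dx 0.0000 dy -0.7267 dz 0.0000  (min rows 2)
653.8,-74.2,120,.9 -> turn wy -0.0000 | dx -1.4288 dy -0.0000 dz 0.5098  (min rows 4)
653.8,-74.2,12,.9 -> turn wy -0.0000 | dx 0.0000 dy 0.7200 dz 0.0000  (min rows 2)
```

Emit:
send_rows:
  increments:
    - [0,0,0,0,0.049,0,105]
    - [0,0,0,0,0.049,0,105]
    - [0,0,0,0,0.049,0,105]
    - [0.363,0,-0.034,0,0,0,105]
    - [0.363,0,-0.034,0,0,0,105]
    - [0.363,0,-0.034,0,0,0,105]
    - [0.363,0,-0.034,0,0,0,105]
    - [0.363,0,-0.034,0,0,0,105]

```text
time_s: 15.18
tcp_pos: [518.1, 86.1, 184.9]
eef_rot: [[0.259, 0.001, 0.966], [-0.966, 0.0, 0.259], [0.0, -1.0, 0.001]]
wrist_force: [0.8, -0.7, -0.5]
gripper_width: 50.2
```

Emit:
send_rows:
  increments:
    - [0.363,0,-0.034,0,0,0,105]
    - [0.363,0,-0.034,0,0,0,105]
    - [0.363,0,-0.034,0,0,0,105]
    - [0.363,0,-0.034,0,0,0,105]
    - [0.363,0.1,-0.034,0,0,0,105]
    - [0.363,0.16,-0.034,0,0,0,105]
    - [0.363,0.16,-0.034,0,0,0,105]
    - [0,0,0,0,0,0,105]

```text
time_s: 16.18
tcp_pos: [579.3, -292.8, 118.2]
eef_rot: [[0.254, -0.004, 0.967], [-0.967, 0.002, 0.254], [-0.003, -1.0, -0.003]]
wrist_force: [0.2, 0.8, 0.5]
gripper_width: 50.1
```

```bash
python3 p.py  580.7,-289.7,120,14.8 580.7,-289.7,11,14.8;  python3 - <<'E'
from b import *
for n in('top','scene'):
    f=grab_frame(n);blocks(cloud(f),n)
E
```

```text
16.175 [ 579.3 -292.8  118.2] F [0.2 0.8 0.5] w 50.1
[[0.254, -0.004, 0.967], [-0.967, 0.002, 0.254], [-0.003, -1.0, -0.003]] [-35.7  19.6  98.8  -0.   61.9  39.5]
yaw 14.74 down in tool [0.0032 1.     0.0032]
580.7,-289.7,120,14.8 -> turn wy -0.0004 | dx -0.0173 dy -0.0119 dz 0.0143  (min rows 1)
580.7,-289.7,11,14.8 -> turn wy -0.0000 | dx 0.0000 dy 0.7267 dz 0.0000  (min rows 2)
top blk [ 558.8 -391.4] [80.3 29.8] long 17.0 z 38.6
top blk [ 503.6 -346.9] [25.1 24.2] long 81.0 z 39.3
top blk [ 420.7 -285.6] [89.3 26.7] long -3.3 z 38.9
top blk [ 424.1 -400.6] [90.6 26.9] long -8.3 z 38.8
scene blk [ 426.  -283.8] [94.7 29.8] long -1.8 z 38.2
scene blk [ 507.9 -343.1] [27.  23.9] long 68.2 z 38.4
scene blk [ 569.5 -386.6] [93.7 27.1] long 16.0 z 38.2
scene blk [ 583.  -287.5] [92.5 27. ] long 15.5 z 38.4
```

Emit:
send_rows:
  increments:
    - [-0.017,0.3,0.014,0,0,0,105]
    - [0,0.3,0,0,0,0,105]
    - [0,0.115,0,0,0,0,105]
    - [0,0,0,0,0,0,255]
    - [0,0,0,0,0,0,255]
    - [0,0,0,0,0,0,255]
    - [0,-0.1,0,0,0,0,255]
    - [0,-0.3,0,0,0,0,255]
  newtons: 60

```text
time_s: 17.27
tcp_pos: [580.4, -285.7, 73.5]
eef_rot: [[0.256, -0.005, 0.967], [-0.967, 0.003, 0.256], [-0.004, -1.0, -0.004]]
wrist_force: [0.2, -0.9, -1.1]
gripper_width: 25.0
```

Emit:
send_rows:
  increments:
    - [0,-0.32,0,0,0.039,0,255]
    - [0,0,0,0,0.038,0,255]
    - [-0.2,0,0.07,0,0,0,255]
    - [-0.3,0,0.11,0,0,0,255]
    - [-0.35,0,0.12,0,0,0,255]
    - [-0.35,0,0.12,0,0,0,255]
    - [-0.23,0,0.09,0,0,0,255]
    - [0,0,0,0,0,0,255]

```text
time_s: 18.27
tcp_pos: [656.0, -68.5, 124.3]
eef_rot: [[0.021, 0.002, 1.0], [-1.0, -0.0, 0.021], [0.0, -1.0, 0.002]]
wrist_force: [0.3, -0.7, -1.0]
gripper_width: 25.3
```

```bash
python3 p.py   653.8,-74.2,120,.9 653.8,-74.2,12,.9
```

```text
18.275 [656.  -68.5 124.3] F [ 0.3 -0.7 -1. ] w 25.3
[[0.021, 0.002, 1.0], [-1.0, -0.0, 0.021], [0.0, -1.0, 0.002]] [-14.8  20.2  97.3   0.   62.4  74. ]
yaw 1.19 down in tool [-3.0e-04  1.0e+00 -2.1e-03]
653.8,-74.2,120,.9 -> turn wy 0.0016 | dx 0.0379 dy 0.0287 dz -0.0151  (min rows 1)
653.8,-74.2,12,.9 -> turn wy -0.0000 | dx 0.0000 dy 0.7200 dz 0.0000  (min rows 2)
```

Emit:
send_rows:
  increments:
    - [0.038,0.25,-0.015,0,0,0,255]
    - [0,0.25,0,0,0,0,255]
    - [0,0.2,0,0,0,0,255]
    - [0,0.03,0,0,0,0,255]
    - [0,0,0,0,0,0,255]

```text
time_s: 18.9
tcp_pos: [653.1, -78.4, 15.0]
eef_rot: [[0.016, 0.0, 1.0], [-1.0, -0.001, 0.016], [0.001, -1.0, 0.0]]
wrist_force: [-2.9, -0.3, 3.7]
gripper_width: 24.9
```

Emit:
send_rows:
  increments:
    - [0,0,0,0,0,0,130]
    - [0,0,0,0,0,0,105]
    - [0,-0.35,0,0,0,0,105]
    - [0,-0.35,0,0,0,0,105]
    - [0,0,0,0,-0.041,0,105]
    - [0,0,0,0,-0.041,0,105]

```text
time_s: 19.65
tcp_pos: [653.6, -77.5, 120.0]
eef_rot: [[0.275, 0.003, 0.962], [-0.962, -0.001, 0.275], [0.002, -1.0, 0.003]]
wrist_force: [-0.2, 0.5, -1.0]
gripper_width: 50.4
```

```bash
python3 p.py 565.4,-388.7,120,15.5;  python3 - <<'E'
from b import *
for n in('top','scene'):
    f=grab_frame(n);blocks(cloud(f),n);save(n+'A',f)
E
```

```text
19.65 [653.6 -77.5 120. ] F [-0.2  0.5 -1. ] w 50.4
[[0.275, 0.003, 0.962], [-0.962, -0.001, 0.275], [0.002, -1.0, 0.003]] [-15.6  20.3  97.7  -0.   61.8  58.5]
yaw 15.94 down in tool [-0.002  1.    -0.003]
565.4,-388.7,120,15.5 -> turn wy 0.0025 | dx 1.8420 dy 0.0003 dz -1.1214  (min rows 6)
top blk [ 564.1 -390. ] [90.4 29.1] long 16.7 z 38.8
top blk [ 504.4 -346.7] [25.7 24.8] long -41.9 z 38.7
top blk [ 421.3 -285.8] [90.  26.5] long -2.9 z 39.0
top blk [ 424.2 -400.5] [90.3 27.6] long -6.8 z 38.7
scene blk [ 427.9 -396.7] [93.  29.5] long -9.2 z 37.9
scene blk [ 443.4 -284.4] [56.8 27.9] long -4.1 z 37.8
scene blk [ 507.6 -344. ] [25. 24.] long -0.0 z 38.2
scene blk [ 567.6 -387.1] [94.1 28.3] long 16.1 z 38.0
```

Emit:
send_rows:
  increments:
    - [0.2,0,-0.12,0,0,0,105]
    - [0.33,0,-0.2,0,0,0,105]
    - [0.33,0,-0.2,0,0,0,105]
    - [0.33,0,-0.2,0,0,0,105]
    - [0.33,0,-0.2,0,0,0,105]
    - [0.22,0,-0.14,0,0,0,105]
    - [0.1,0,-0.06,0,0,0,105]
    - [0,0,0,0,0,0,105]

```text
time_s: 20.75
tcp_pos: [565.7, -388.5, 117.9]
eef_rot: [[0.269, 0.0, 0.963], [-0.963, 0.001, 0.269], [-0.0, -1.0, 0.0]]
wrist_force: [-0.5, 0.2, -0.8]
gripper_width: 50.6
```

```bash
python3 p.py 565.6,-388.7,120,15.7 565.6,-388.7,11,15.7 565.6,-388.7,121,0.9 652.2,25.8,121,.9;python3 - <<'E'
from b import *
f=grab_frame('scene');blocks(cloud(f),'s')
E
```

```text
20.75 [ 565.7 -388.5  117.9] F [-0.5  0.2 -0.8] w 50.6
[[0.269, 0.0, 0.963], [-0.963, 0.001, 0.269], [-0.0, -1.0, 0.0]] [-42.9  23.7  93.3   0.   63.   31.5]
yaw 15.58 down in tool [ 5.e-04  1.e+00 -2.e-04]
565.6,-388.7,120,15.7 -> turn wy -0.0007 | dx 0.0015 dy -0.0141 dz -0.0008  (min rows 1)
565.6,-388.7,11,15.7 -> turn wy -0.0000 | dx 0.0000 dy 0.7267 dz 0.0000  (min rows 2)
565.6,-388.7,121,0.9 -> turn wy 0.0822 | dx 0.0000 dy -0.7333 dz 0.0000  (min rows 2)
652.2,25.8,121,.9 -> turn wy -0.0000 | dx -2.7539 dy -0.0000 dz 0.6207  (min rows 7)
s blk [ 428.2 -396.4] [90.7 28.4] long -7.4 z 37.9
s blk [ 426.  -283.4] [95.1 27.8] long -2.9 z 38.3
s blk [ 507.8 -345.1] [27.4 23.9] long 51.2 z 38.5
s blk [ 566.9 -386.9] [92.8 28.5] long 16.9 z 37.9
```

Emit:
send_rows:
  increments:
    - [0,0.3,0,0,0,0,105]
    - [0,0.3,0,0,0,0,105]
    - [0,0.11,0,0,0,0,105]
    - [0,0,0,0,0,0,255]
    - [0,0,0,0,0,0,255]
    - [0,0,0,0,0,0,255]
    - [0,-0.1,0,0,0,0,255]
    - [0,-0.3,0,0,0,0,255]

```text
time_s: 21.8
tcp_pos: [564.3, -386.7, 70.3]
eef_rot: [[0.271, -0.004, 0.963], [-0.963, 0.004, 0.271], [-0.005, -1.0, -0.003]]
wrist_force: [1.1, -0.6, -0.4]
gripper_width: 25.1
```

Emit:
send_rows:
  increments:
    - [0,-0.32,0,0,0.041,0,255]
    - [0,0,0,0,0.041,0,255]
    - [-0.2,0,0.045,0,0,0,255]
    - [-0.35,0,0.08,0,0,0,255]
    - [-0.38,0,0.085,0,0,0,255]
    - [-0.38,0,0.085,0,0,0,255]
    - [-0.38,0,0.085,0,0,0,255]
    - [-0.38,0,0.085,0,0,0,255]

```text
time_s: 22.8
tcp_pos: [631.2, -74.8, 121.7]
eef_rot: [[0.016, 0.003, 1.0], [-1.0, -0.001, 0.016], [0.001, -1.0, 0.003]]
wrist_force: [1.5, -0.7, -1.3]
gripper_width: 24.9
```

Emit:
send_rows:
  increments:
    - [-0.38,0,0.085,0,0,0,255]
    - [-0.3,0,0.07,0,0,0,255]
    - [0,0,0,0,0,0,255]

```text
time_s: 23.18
tcp_pos: [652.7, 29.2, 121.5]
eef_rot: [[0.021, 0.003, 1.0], [-1.0, 0.0, 0.021], [-0.0, -1.0, 0.003]]
wrist_force: [0.4, -0.5, -0.6]
gripper_width: 24.9
```

```bash
python3 p.py 652.2,25.8,121,.9 652.2,25.8,15,.9
```

```text
23.175 [652.7  29.2 121.5] F [ 0.4 -0.5 -0.6] w 24.9
[[0.021, 0.003, 1.0], [-1.0, 0.0, 0.021], [-0.0, -1.0, 0.003]] [-6.3 19.6 98.3  0.  61.9 82.4]
yaw 1.23 down in tool [ 1.0e-04  1.0e+00 -2.5e-03]
652.2,25.8,121,.9 -> turn wy 0.0018 | dx 0.0227 dy 0.0032 dz -0.0038  (min rows 1)
652.2,25.8,15,.9 -> turn wy -0.0000 | dx 0.0000 dy 0.7067 dz 0.0000  (min rows 2)
```

Emit:
send_rows:
  increments:
    - [0.023,0.25,-0.004,0,0,0,255]
    - [0,0.25,0,0,0,0,255]
    - [0,0.2,0,0,0,0,255]
    - [0,0.028,0,0,0,0,255]
    - [0,0,0,0,0,0,255]

```text
time_s: 23.8
tcp_pos: [652.1, 21.2, 11.7]
eef_rot: [[0.016, 0.002, 1.0], [-1.0, -0.0, 0.016], [0.0, -1.0, 0.001]]
wrist_force: [0.8, -0.6, -0.7]
gripper_width: 25.1
```

Emit:
send_rows:
  increments:
    - [0,0,0,0,0,0,130]
    - [0,0,0,0,0,0,105]
    - [0,-0.35,0,0,0,0,105]
    - [0,-0.35,0,0,0,0,105]
    - [0,0,0,0,0.022,0,105]

```text
time_s: 24.42
tcp_pos: [655.5, 22.1, 122.6]
eef_rot: [[-0.054, 0.012, 0.998], [-0.999, -0.002, -0.054], [0.001, -1.0, 0.012]]
wrist_force: [-0.1, -0.7, 0.6]
gripper_width: 50.3
```

```bash
python3 p.py 424.3,-284.8,120,-3;  python3 - <<'E'
from b import *
for n in('top','scene'):
    f=grab_frame(n);blocks(cloud(f),n);save(n+'B',f)
E
```

```text
24.425 [655.5  22.1 122.6] F [-0.1 -0.7  0.6] w 50.3
[[-0.054, 0.012, 0.998], [-0.999, -0.002, -0.054], [0.001, -1.0, 0.012]] [-6.9 19.6 98.3 -0.  61.4 86.2]
yaw -3.09 down in tool [-9.000e-04  9.999e-01 -1.240e-02]
424.3,-284.8,120,-3 -> turn wy -0.0005 | dx 2.1237 dy 0.0171 dz -1.4320  (min rows 7)
top blk [ 504.9 -347. ] [26.  24.9] long -39.7 z 38.9
top blk [ 421.2 -286.3] [90.7 27.1] long -2.8 z 38.7
top blk [ 424.6 -400.2] [90.8 27. ] long -8.3 z 38.5
scene blk [ 428.3 -397.5] [90.5 29.3] long -9.0 z 38.0
scene blk [ 427. -283.] [94.5 29. ] long -0.5 z 37.9
scene blk [ 507.9 -345.1] [28.4 24.2] long 65.0 z 37.8
```

Emit:
send_rows:
  increments:
    - [0.2,0,-0.13,0,0,0,105]
    - [0.33,0,-0.22,0,0,0,105]
    - [0.34,0,-0.23,0,0,0,105]
    - [0.34,0,-0.23,0,0,0,105]
    - [0.34,0,-0.23,0,0,0,105]
    - [0.33,0,-0.22,0,0,0,105]
    - [0.24,0.02,-0.17,0,0,0,105]
    - [0,0,0,0,0,0,105]

```text
time_s: 25.52
tcp_pos: [418.4, -285.1, 111.2]
eef_rot: [[-0.056, -0.002, 0.998], [-0.998, 0.002, -0.056], [-0.001, -1.0, -0.002]]
wrist_force: [0.4, 0.2, -0.2]
gripper_width: 50.2
```

```bash
python3 p.py 424.3,-284.8,120,-2.8 424.3,-284.8,11,-2.8 424.3,-284.8,121,0.9 557.8,-75.8,121,.9;python3 - <<'E'
from b import *
f=grab_frame('scene');blocks(cloud(f),'s')
E
```

```text
25.525 [ 418.4 -285.1  111.2] F [ 0.4  0.2 -0.2] w 50.2
[[-0.056, -0.002, 0.998], [-0.998, 0.002, -0.056], [-0.001, -1.0, -0.002]] [-45.8   3.  119.2  -0.   58.   47.5]
yaw -3.21 down in tool [0.0014 1.     0.0019]
424.3,-284.8,120,-2.8 -> turn wy -0.0023 | dx -0.0041 dy -0.0585 dz 0.0389  (min rows 1)
424.3,-284.8,11,-2.8 -> turn wy -0.0000 | dx 0.0000 dy 0.7267 dz 0.0000  (min rows 2)
424.3,-284.8,121,0.9 -> turn wy -0.0206 | dx 0.0000 dy -0.7333 dz 0.0000  (min rows 2)
557.8,-75.8,121,.9 -> turn wy -0.0000 | dx -1.3792 dy -0.0000 dz 0.9118  (min rows 4)
s blk [ 429.6 -396.4] [94.3 28.8] long -8.9 z 38.2
s blk [ 425.1 -283.2] [94.3 29.1] long -4.4 z 38.0
s blk [ 508.4 -343.7] [26.6 23. ] long 57.4 z 38.8
```

Emit:
send_rows:
  increments:
    - [-0.004,0.3,0.038,0,0,0,105]
    - [0,0.3,0,0,0,0,105]
    - [0,0.065,0,0,0,0,105]
    - [0,0,0,0,0,0,255]
    - [0,0,0,0,0,0,255]
    - [0,0,0,0,0,0,255]
    - [0,-0.1,0,0,0,0,255]
    - [0,-0.3,0,0,0,0,255]

```text
time_s: 26.58
tcp_pos: [424.9, -282.2, 72.2]
eef_rot: [[-0.053, -0.003, 0.999], [-0.999, 0.004, -0.053], [-0.003, -1.0, -0.004]]
wrist_force: [0.4, -1.2, -0.5]
gripper_width: 25.2
```

Emit:
send_rows:
  increments:
    - [0,-0.35,0,0,-0.021,0,255]
    - [-0.2,0,0.13,0,0,0,255]
    - [-0.3,0,0.2,0,0,0,255]
    - [-0.3,0,0.2,0,0,0,255]
    - [-0.3,0,0.2,0,0,0,255]
    - [-0.27,0,0.18,0,0,0,255]
    - [0,0,0,0,0,0,255]

```text
time_s: 27.45
tcp_pos: [561.6, -73.7, 126.9]
eef_rot: [[0.018, 0.002, 1.0], [-1.0, -0.0, 0.018], [0.0, -1.0, 0.002]]
wrist_force: [-0.1, -0.3, -0.2]
gripper_width: 25.0
```

```bash
python3 p.py 557.8,-75.8,121,.9 557.8,-75.8,13,.9
```

```text
27.45 [561.6 -73.7 126.9] F [-0.1 -0.3 -0.2] w 25.0
[[0.018, 0.002, 1.0], [-1.0, -0.0, 0.018], [0.0, -1.0, 0.002]] [-17.7   9.  110.7   0.   60.2  71.2]
yaw 1.03 down in tool [-4.0e-04  1.0e+00 -2.5e-03]
557.8,-75.8,121,.9 -> turn wy 0.0007 | dx 0.0138 dy 0.0391 dz -0.0254  (min rows 1)
557.8,-75.8,13,.9 -> turn wy -0.0000 | dx 0.0000 dy 0.7200 dz 0.0000  (min rows 2)
```

Emit:
send_rows:
  increments:
    - [0.008,0.25,-0.025,0,0,0,255]
    - [0,0.25,0,0,0,0,255]
    - [0,0.21,0,0,0,0,255]
    - [0,0.043,0,0,0,0,255]
    - [0,0,0,0,0,0,255]

```text
time_s: 28.08
tcp_pos: [556.5, -78.5, 13.8]
eef_rot: [[0.013, 0.001, 1.0], [-1.0, -0.001, 0.013], [0.001, -1.0, 0.001]]
wrist_force: [-0.6, -0.4, -0.1]
gripper_width: 25.1
```

Emit:
send_rows:
  increments:
    - [0,0,0,0,0,0,130]
    - [0,0,0,0,0,0,105]
    - [0,-0.35,0,0,0,0,105]
    - [0,-0.37,0,0,0,0,105]
    - [0,0,0,0,0.05,0,105]

```text
time_s: 28.7
tcp_pos: [560.2, -78.8, 127.0]
eef_rot: [[-0.147, 0.012, 0.989], [-0.989, -0.004, -0.147], [0.002, -1.0, 0.012]]
wrist_force: [-0.2, -0.1, 0.7]
gripper_width: 49.9
```

```bash
python3 p.py 426.5,-398.7,120,-8;  python3 - <<'E'
from b import *
for n in('top','scene'):
    f=grab_frame(n);blocks(cloud(f),n);save(n+'C',f)
E
```

```text
28.7 [560.2 -78.8 127. ] F [-0.2 -0.1  0.7] w 49.9
[[-0.147, 0.012, 0.989], [-0.989, -0.004, -0.147], [0.002, -1.0, 0.012]] [-18.3   8.7 111.1  -0.   59.5  80.2]
yaw -8.46 down in tool [-0.0022  0.9999 -0.0124]
426.5,-398.7,120,-8 -> turn wy -0.0025 | dx 2.2357 dy 0.0466 dz -0.5857  (min rows 6)
top blk [ 504.1 -346.8] [26.3 25. ] long 16.1 z 39.4
top blk [ 424.3 -401.1] [91.1 27.6] long -9.1 z 39.0
scene blk [ 428.5 -397.8] [92.6 29.9] long -10.3 z 37.7
scene blk [ 509.4 -343.8] [25.  24.7] long 75.7 z 37.7
```

Emit:
send_rows:
  increments:
    - [0.2,0,-0.06,0,0,0,105]
    - [0.35,0,-0.09,0,0,0,105]
    - [0.36,0,-0.09,0,0,0,105]
    - [0.36,0,-0.09,0,0,0,105]
    - [0.36,0,-0.09,0,0,0,105]
    - [0.35,0,-0.09,0,0,0,105]
    - [0.25,0,-0.06,0,0,0,105]
    - [0,0,0,0,0,0,105]

```text
time_s: 29.8
tcp_pos: [422.1, -398.2, 119.2]
eef_rot: [[-0.145, -0.001, 0.989], [-0.989, 0.001, -0.145], [-0.001, -1.0, -0.001]]
wrist_force: [-0.1, 0.9, -0.2]
gripper_width: 50.1
```

```bash
python3 p.py 426.5,-399,120,-8.5 426.5,-399,11,-8.5 426.5,-399,121,0.9 556.2,24.2,121,.9;python3 - <<'E'
from b import *
f=grab_frame('scene');blocks(cloud(f),'s')
E
```

```text
29.8 [ 422.1 -398.2  119.2] F [-0.1  0.9 -0.2] w 50.1
[[-0.145, -0.001, 0.989], [-0.989, 0.001, -0.145], [-0.001, -1.0, -0.001]] [-53.3  11.4 108.8  -0.   59.9  45. ]
yaw -8.31 down in tool [9.0e-04 1.0e+00 1.2e-03]
426.5,-399,120,-8.5 -> turn wy 0.0010 | dx 0.0009 dy -0.0050 dz 0.0296  (min rows 1)
426.5,-399,11,-8.5 -> turn wy -0.0000 | dx 0.0000 dy 0.7267 dz 0.0000  (min rows 2)
426.5,-399,121,0.9 -> turn wy -0.0522 | dx 0.0000 dy -0.7333 dz 0.0000  (min rows 2)
556.2,24.2,121,.9 -> turn wy -0.0000 | dx -2.8074 dy -0.0000 dz 0.9089  (min rows 8)
s blk [ 428.1 -398. ] [93.7 30.5] long -6.7 z 38.2
s blk [ 508.5 -343.1] [27.7 23.5] long 55.6 z 38.8
```

Emit:
send_rows:
  increments:
    - [0,0.3,0.03,0,0,0,105]
    - [0,0.3,0,0,0,0,105]
    - [0,0.12,0,0,0,0,105]
    - [0,0,0,0,0,0,255]
    - [0,0,0,0,0,0,255]
    - [0,0,0,0,0,0,255]
    - [0,-0.1,0,0,0,0,255]
    - [0,-0.3,0,0,0,0,255]

```text
time_s: 30.85
tcp_pos: [427.1, -395.4, 71.5]
eef_rot: [[-0.143, -0.003, 0.99], [-0.99, 0.004, -0.143], [-0.004, -1.0, -0.004]]
wrist_force: [-0.4, -1.0, -0.6]
gripper_width: 25.0
```

Emit:
send_rows:
  increments:
    - [0,-0.34,0,0,-0.052,0,255]
    - [-0.2,0,0.15,0,0,0,255]
    - [-0.3,0,0.2,0,0,0,255]
    - [-0.33,0,0.2,0,0,0,255]
    - [-0.35,0,0.15,0,0,0,255]
    - [-0.36,0,0.1,0,0,0,255]
    - [-0.36,0,0.05,0,0,0,255]
    - [-0.36,0,0.05,0,0,0,255]

```text
time_s: 31.85
tcp_pos: [557.1, -53.6, 125.1]
eef_rot: [[0.02, 0.003, 1.0], [-1.0, -0.001, 0.02], [0.001, -1.0, 0.003]]
wrist_force: [-0.2, -0.8, -1.3]
gripper_width: 25.2
```

Emit:
send_rows:
  increments:
    - [-0.33,0,0,0,0,0,255]
    - [-0.21,0,0,0,0,0,255]
    - [0,0,0,0,0,0,255]

```text
time_s: 32.22
tcp_pos: [555.1, 27.6, 124.7]
eef_rot: [[0.024, 0.002, 1.0], [-1.0, -0.0, 0.024], [0.0, -1.0, 0.002]]
wrist_force: [0.5, 0.0, -0.1]
gripper_width: 25.0
```

```bash
python3 p.py 556.2,24.2,121,.9 556.2,24.2,13,.9
```

```text
32.225 [555.1  27.6 124.7] F [ 0.5  0.  -0.1] w 25.0
[[0.024, 0.002, 1.0], [-1.0, -0.0, 0.024], [0.0, -1.0, 0.002]] [ -7.6   7.9 112.2   0.   59.8  81. ]
yaw 1.35 down in tool [-2.0e-04  1.0e+00 -1.9e-03]
556.2,24.2,121,.9 -> turn wy 0.0025 | dx 0.0229 dy 0.0249 dz 0.0072  (min rows 1)
556.2,24.2,13,.9 -> turn wy -0.0000 | dx 0.0000 dy 0.7200 dz 0.0000  (min rows 2)
```

Emit:
send_rows:
  increments:
    - [0.01,0.25,0.007,0,0,0,255]
    - [0,0.25,0,0,0,0,255]
    - [0,0.2,0,0,0,0,255]
    - [0,0.04,0,0,0,0,255]
    - [0,0,0,0,0,0,255]
    - [0,0,0,0,0,0,130]
    - [0,0,0,0,0,0,105]

```text
time_s: 33.1
tcp_pos: [557.3, 21.8, 13.5]
eef_rot: [[0.022, 0.003, 1.0], [-1.0, -0.005, 0.022], [0.005, -1.0, 0.003]]
wrist_force: [-0.8, -8.3, 0.6]
gripper_width: 50.2
```

Emit:
send_rows:
  increments:
    - [0,-0.3,0,0,0,0,105]
    - [0,-0.4,0,0,0,0,105]
    - [0,-0.4,0,0,0,0,105]
    - [-0.3,0,0,0,0,0,105]
    - [-0.38,0,0,0,0,0,105]
    - [-0.38,0,0,0,0,0,105]
    - [-0.38,0,0,0,0,0,105]
    - [-0.3,0,0,0,0,0,105]

```text
time_s: 34.1
tcp_pos: [550.7, 287.4, 178.1]
eef_rot: [[0.021, 0.002, 1.0], [-1.0, 0.001, 0.021], [-0.001, -1.0, 0.002]]
wrist_force: [0.1, -0.5, -0.3]
gripper_width: 49.7
```

Emit:
send_rows:
  increments:
    - [0,0,0,0,-0.056,0,105]
    - [0,0,0,0,-0.056,0,105]
    - [0,0,0,0,-0.056,0,105]
    - [0,0,0,0,-0.056,0,105]
    - [0,0,0,0,-0.056,0,105]
    - [0,0,0,0,-0.056,0,105]
    - [0,0,0,0,-0.056,0,105]
    - [0,0,0,0,-0.056,0,105]

```text
time_s: 35.1
tcp_pos: [551.0, 285.1, 177.9]
eef_rot: [[0.991, 0.001, 0.137], [-0.137, 0.0, 0.991], [0.001, -1.0, 0.0]]
wrist_force: [0.6, -0.9, -0.4]
gripper_width: 50.2
```

Emit:
send_rows:
  increments:
    - [0,0,0,0,-0.055,0,105]
    - [0,0,0,0,0,0,105]

```text
time_s: 35.35
tcp_pos: [551.0, 285.2, 177.8]
eef_rot: [[1.0, 0.001, -0.027], [0.027, 0.0, 1.0], [0.001, -1.0, 0.0]]
wrist_force: [0.6, 0.7, -0.3]
gripper_width: 50.3
```

```bash
python3 p.py 473.2,357.7,160,91.7 473.2,357.7,36.8,91.7;python3 - <<'E'
from b import *
f=grab_frame('top');save('tD',f);W=cloud(f);X,Y,Z=W[...,0],W[...,1],W[...,2]
for P,c,sz,a in comps(W,(Z>31)&(Z<50)&(X>500)&(X<712)&(Y>-130)&(Y<80)): print('in',((c-[604.3,-26.1])).round(1),sz.round(1),round(a,1),P[:,2].mean().round(1))
im=cv2.imread('pics/tD.png')[130:290,80:330];cv2.imwrite('pics/tDc.png',cv2.resize(im,None,fx=3,fy=3))
E
```

```text
35.35 [551.  285.2 177.8] F [ 0.6  0.7 -0.3] w 50.3
[[1.0, 0.001, -0.027], [0.027, 0.0, 1.0], [0.001, -1.0, 0.0]] [ 18.   12.3 101.    0.   66.6  16.4]
yaw 91.57 down in tool [-9.e-04  1.e+00 -3.e-04]
473.2,357.7,160,91.7 -> turn wy -0.0007 | dx -0.5039 dy 0.1187 dz 0.4988  (min rows 2)
473.2,357.7,36.8,91.7 -> turn wy -0.0000 | dx 0.0000 dy 0.8213 dz 0.0000  (min rows 2)
in [4.9 3.1] [205.4 204. ] 0.0 38.5
```

View pics/tDc.png

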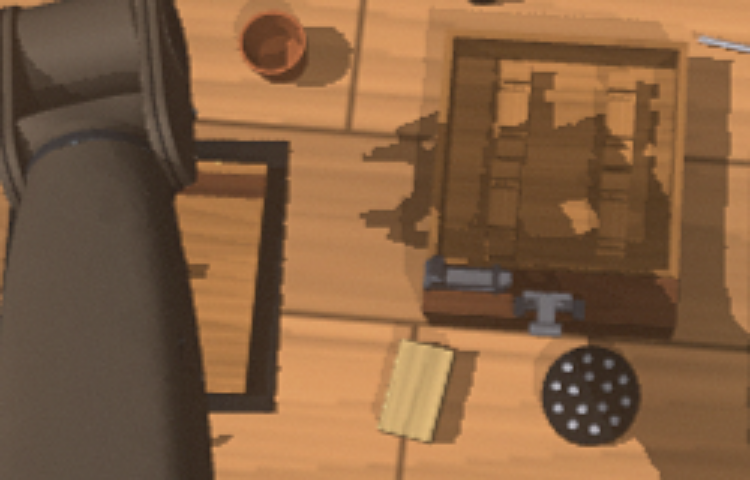

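Emit:
send_rows:
  increments:
    - [-0.252,0,0.25,0,0,0,105]
    - [-0.252,0.12,0.249,0,0,0,105]
    - [0,0.2,0,0,0,0,105]
    - [0,0,0,0,0,0,105]

```text
time_s: 35.9
tcp_pos: [470.8, 357.3, 126.7]
eef_rot: [[1.0, -0.005, -0.029], [0.028, -0.003, 1.0], [-0.005, -1.0, -0.002]]
wrist_force: [0.2, -0.7, -0.7]
gripper_width: 49.8
```

```bash
python3 p.py 473.2,357.7,36.8,91.7
```

```text
35.9 [470.8 357.3 126.7] F [ 0.2 -0.7 -0.7] w 49.8
[[1.0, -0.005, -0.029], [0.028, -0.003, 1.0], [-0.005, -1.0, -0.002]] [ 27.4  12.3 106.9  -0.   61.1  25.7]
yaw 91.63 down in tool [0.005  1.     0.0025]
473.2,357.7,36.8,91.7 -> turn wy -0.0004 | dx 0.0158 dy 0.5995 dz 0.0023  (min rows 2)
```

Emit:
send_rows:
  increments:
    - [0.01,0.3,0.002,0,0,0,105]
    - [0,0.2,0,0,0,0,105]
    - [0,0.1,0,0,0,0,105]
    - [0,0,0,0,0,0,105]
    - [0,0,0,0,0,0,255]
    - [0,0,0,0,0,0,255]
    - [0,0,0,0,0,0,255]
    - [0,0,0,0,0,0,255]
  newtons: 100

```text
time_s: 36.9
tcp_pos: [475.0, 358.8, 41.3]
eef_rot: [[1.0, 0.001, -0.029], [0.029, 0.001, 1.0], [0.001, -1.0, 0.001]]
wrist_force: [-2.6, -1.0, 7.7]
gripper_width: 11.5
```

Emit:
send_rows:
  increments:
    - [0,-0.05,0,0,0,0,255]
    - [0,-0.2,0,0,0,0,255]
    - [0,-0.35,0,0,0,0,255]
    - [0,-0.35,0,0,0,0,255]
    - [0,-0.1,0,0,0,0,255]
    - [0,0,0,0,0,0,255]

```text
time_s: 37.65
tcp_pos: [474.4, 358.1, 196.4]
eef_rot: [[1.0, 0.0, -0.029], [0.029, 0.0, 1.0], [0.0, -1.0, 0.0]]
wrist_force: [0.5, -0.3, -5.4]
gripper_width: 10.8
```

```bash
python3 p.py 605,-25,190,91.1 605,-25,95,91.1
```

```text
37.65 [474.4 358.1 196.4] F [ 0.5 -0.3 -5.4] w 10.8
[[1.0, 0.0, -0.029], [0.029, 0.0, 1.0], [0.0, -1.0, 0.0]] [ 27.3   8.1 103.9  -0.   68.   25.6]
yaw 91.68 down in tool [-4.e-04  1.e+00 -1.e-04]
605,-25,190,91.1 -> turn wy 0.0032 | dx 0.8217 dy 0.0426 dz -2.5699  (min rows 7)
605,-25,95,91.1 -> turn wy -0.0000 | dx 0.0000 dy 0.6333 dz 0.0000  (min rows 2)
```

Emit:
send_rows:
  increments:
    - [0.2,-0.05,-0.05,0,0.003,0,255]
    - [0.3,0,-0.2,0,0,0,255]
    - [0.2,0,-0.3,0,0,0,255]
    - [0.1,0,-0.35,0,0,0,255]
    - [0.022,0,-0.35,0,0,0,255]
    - [0,0,-0.35,0,0,0,255]
    - [0,0,-0.35,0,0,0,255]
    - [0,0,-0.35,0,0,0,255]

```text
time_s: 38.65
tcp_pos: [602.5, 14.5, 199.3]
eef_rot: [[1.0, -0.007, -0.02], [0.02, 0.001, 1.0], [-0.007, -1.0, 0.001]]
wrist_force: [0.1, 0.3, -5.1]
gripper_width: 11.2
```

Emit:
send_rows:
  increments:
    - [0,0,-0.2,0,0,0,255]
    - [0,0,-0.07,0,0,0,255]
    - [0,0.2,0,0,0,0,255]
    - [0,0.2,0,0,0,0,255]
    - [0,0,0,0,0,0,255]

```text
time_s: 39.28
tcp_pos: [601.9, -22.9, 138.6]
eef_rot: [[1.0, -0.011, -0.021], [0.021, 0.003, 1.0], [-0.011, -1.0, 0.003]]
wrist_force: [0.5, 0.5, -4.4]
gripper_width: 11.2
```

```bash
python3 p.py 605.5,-25.5,120,91.1;python3 - <<'E'
from b import *
for n in('top','scene'):
    f=grab_frame(n);save(n+'E',f);W=cloud(f);X,Y,Z=W[...,0],W[...,1],W[...,2]
    z=manip.read_state()['tcp_pos'][2]
    for P,c,sz,a in comps(W,(abs(Z-(z-17))<14)&(X>480)&(X<760)&(Y>-170)&(Y<120),100): print(n,'lid',c.round(1),sz.round(1),round(a,1),P[:,2].mean().round(1))
E
```

```text
39.275 [601.9 -22.9 138.6] F [ 0.5  0.5 -4.4] w 11.2
[[1.0, -0.011, -0.021], [0.021, 0.003, 1.0], [-0.011, -1.0, 0.003]] [-11.8  12.9 104.7   0.   63.  -13. ]
yaw 91.19 down in tool [ 0.0108  0.9999 -0.0029]
605.5,-25.5,120,91.1 -> turn wy 0.0005 | dx 0.0238 dy 0.1237 dz -0.0177  (min rows 1)
top lid [601.5 -80.4] [217.8 114.9] 0.9 120.1
scene lid [600.6 -22.6] [230.2 227.9] 1.6 122.5
```

Emit:
send_rows:
  increments:
    - [0.02,0.1,-0.01,0,0,0,255]
    - [0,0.1,0,0,0,0,255]
    - [0,0.06,0,0,0,0,255]
    - [0,0,0,0,0,0,255]

```text
time_s: 39.88
tcp_pos: [607.5, -25.8, 103.6]
eef_rot: [[1.0, -0.003, -0.02], [0.02, 0.001, 1.0], [-0.003, -1.0, 0.001]]
wrist_force: [-0.4, -0.4, -4.3]
gripper_width: 11.0
```

Emit:
send_rows:
  increments:
    - [-0.014,0,0.006,0,0,0,255]
    - [0,0.03,0,0,0,0,255]
    - [0,0,0,0,0,0,255]

```text
time_s: 40.25
tcp_pos: [606.2, -25.1, 100.5]
eef_rot: [[1.0, -0.0, -0.02], [0.02, 0.0, 1.0], [-0.0, -1.0, 0.0]]
wrist_force: [-0.2, 0.9, -4.9]
gripper_width: 11.4
```

Emit:
send_rows:
  increments:
    - [0,0.02,0,0,0,0,255]
    - [0,0.0,0,0,0,0,255]

```text
time_s: 40.5
tcp_pos: [606.2, -25.1, 97.4]
eef_rot: [[1.0, -0.001, -0.02], [0.02, 0.0, 1.0], [-0.001, -1.0, 0.0]]
wrist_force: [0.3, 0.5, -4.4]
gripper_width: 11.6
```

Emit:
send_rows:
  increments:
    - [-0.004,0.02,0,0,0,0,255]
    - [0,0.0,0,0,0,0,255]

```text
time_s: 40.75
tcp_pos: [605.5, -25.1, 94.3]
eef_rot: [[1.0, -0.001, -0.02], [0.02, 0.0, 1.0], [-0.001, -1.0, 0.0]]
wrist_force: [-0.7, -0.1, -3.7]
gripper_width: 11.0
```

Emit:
send_rows:
  increments:
    - [0,0.02,0,0,0,0,255]
    - [0,0.0,0,0,0,0,255]

```text
time_s: 41.0
tcp_pos: [606.2, -25.2, 92.3]
eef_rot: [[1.0, 0.001, -0.02], [0.02, -0.0, 1.0], [0.001, -1.0, -0.0]]
wrist_force: [0.2, 0.5, -0.7]
gripper_width: 11.5
```

Emit:
send_rows:
  increments:
    - [0,0.015,0,0,0,0,255]
    - [0,0.0,0,0,0,0,255]

```text
time_s: 41.25
tcp_pos: [606.3, -25.2, 92.3]
eef_rot: [[1.0, -0.0, -0.02], [0.02, -0.0, 1.0], [-0.0, -1.0, -0.0]]
wrist_force: [-6.0, 0.1, 8.5]
gripper_width: 11.2
```

Emit:
send_rows:
  increments:
    - [0,-0.01,0,0,0,0,130]
    - [0,0,0,0,0,0,105]
    - [0,-0.3,0,0,0,0,105]
    - [0,-0.4,0,0,0.056,0,105]
    - [0,-0.25,0,0,0.056,0,105]
    - [0,0,0,0,0.056,0,105]
    - [0,0,0,0,0.056,0,105]
    - [0,0,0,0,0.056,0,105]

```text
time_s: 42.25
tcp_pos: [606.0, -25.2, 233.4]
eef_rot: [[0.648, 0.001, 0.761], [-0.761, -0.0, 0.648], [0.001, -1.0, 0.0]]
wrist_force: [-0.5, -0.4, -0.6]
gripper_width: 50.2
```

Emit:
send_rows:
  increments:
    - [0,0,0,0,0.056,0,105]
    - [0,0,0,0,0.056,0,105]
    - [0,0,0,0,0.056,0,105]
    - [0,0,0,0,0.054,0,105]
    - [0,0,0,0,0,0,105]

```text
time_s: 42.88
tcp_pos: [606.0, -25.2, 233.3]
eef_rot: [[0.015, 0.0, 1.0], [-1.0, -0.0, 0.015], [0.0, -1.0, 0.0]]
wrist_force: [0.5, -0.8, -0.8]
gripper_width: 50.1
```

```bash
python3 p.py 442,-28.9,230,.9 442,-28.9,140.8,.9;python3 - <<'E'
from b import *
for n in('top','scene'):
    f=grab_frame(n);save(n+'F',f);W=cloud(f);X,Y,Z=W[...,0],W[...,1],W[...,2]
    m=(Z>66)&(Z<84)&(X>490)&(X<740)&(Y>-160)&(Y<100)
    for P,c,sz,a in comps(W,m,100):
        A=np.c_[P[:,:2],np.ones(len(P))];k=np.linalg.lstsq(A,P[:,2],rcond=None)[0];print(n,'lid',c.round(1),sz.round(1),round(a,1),'z',np.median(P[:,2]).round(1),'slope',k[:2].round(4))
    for P,c,sz,a in comps(W,(Z>130)&(Z<175)&(X>400)&(X<500)&(Y>-60)&(Y<0),4): print(n,'hasp',c.round(1),sz.round(1),np.round(a),P.mean(0).round(1),P[:,2].max().round(1))
E
```

```text
42.875 [606.  -25.2 233.3] F [ 0.5 -0.8 -0.8] w 50.1
[[0.015, 0.0, 1.0], [-1.0, -0.0, 0.015], [0.0, -1.0, 0.0]] [-12.    7.8 100.2   0.   72.   77.2]
yaw 0.89 down in tool [-1.e-04  1.e+00 -3.e-04]
442,-28.9,230,.9 -> turn wy -0.0001 | dx 0.0073 dy 0.0219 dz -1.0934  (min rows 3)
442,-28.9,140.8,.9 -> turn wy -0.0000 | dx 0.0000 dy 0.5947 dz 0.0000  (min rows 2)
top lid [604.  -78.7] [228.  126.1] -0.1 z 73.6 slope [ 0.0026 -0.0006]
top hasp [438.6 -30.7] [36.4 35.1] -2.0 [439.5 -30.2 156.1] 162.4
scene lid [606.2 -24.4] [236.  227.9] 1.1 z 73.7 slope [0.0024 0.001 ]
scene hasp [432.7 -24.4] [19.9 12.1] -79.0 [432.  -23.  157.8] 162.7
scene hasp [460.9 -27.1] [7.2 6.7] 15.0 [459.6 -27.4 151. ] 156.9
```

Emit:
send_rows:
  increments:
    - [0.007,0,-0.38,0,0,0,120]
    - [0,0,-0.38,0,0,0,120]
    - [0,0,-0.34,0,0,0,120]
    - [0,0.25,0,0,0,0,120]
    - [0,0.2,0,0,0,0,120]
    - [0,0,0,0,0,0,120]
  newtons: 50

```text
time_s: 43.72
tcp_pos: [439.0, -27.9, 163.8]
eef_rot: [[0.015, -0.005, 1.0], [-1.0, 0.001, 0.015], [-0.002, -1.0, -0.005]]
wrist_force: [-1.0, -0.2, -0.2]
gripper_width: 45.3
```

```bash
python3 p.py 441,-28.9,140.8,.9
```

```text
43.725 [439.  -27.9 163.8] F [-1.  -0.2 -0.2] w 45.3
[[0.015, -0.005, 1.0], [-1.0, 0.001, 0.015], [-0.002, -1.0, -0.005]] [-16.9 -10.3 125.6  -0.   65.   72.2]
yaw 0.86 down in tool [0.0015 1.     0.0049]
441,-28.9,140.8,.9 -> turn wy -0.0002 | dx 0.0066 dy 0.1532 dz 0.0131  (min rows 1)
```

Emit:
send_rows:
  increments:
    - [0.006,0.08,0.01,0,0,0,120]
    - [0,0.073,0,0,0,0,120]
    - [0,0,0,0,0,0,255]
    - [0,0,0,0,0,0,255]
    - [0,0,0,0,0,0,255]
    - [0,-0.014,0.098,0,0,0,255]
    - [0,0.004,0.099,0,0,0,255]

```text
time_s: 44.6
tcp_pos: [468.2, -28.7, 146.8]
eef_rot: [[0.016, -0.016, 1.0], [-1.0, 0.001, 0.016], [-0.001, -1.0, -0.016]]
wrist_force: [-17.0, 0.8, 22.3]
gripper_width: 21.1
```

Emit:
send_rows:
  increments:
    - [0,0.022,0.097,0,0,0,255]
    - [0,0.039,0.091,0,0,0,255]
    - [0,0.055,0.082,0,0,0,255]

```text
time_s: 44.98
tcp_pos: [510.4, -27.4, 127.9]
eef_rot: [[0.016, -0.009, 1.0], [-1.0, 0.002, 0.016], [-0.002, -1.0, -0.009]]
wrist_force: [-6.4, -2.1, 4.1]
gripper_width: 21.4
```

```bash
python3 - <<'E'
from h import *
f=grab_frame('scene');save('sG',f)
im=cv2.imread('pics/sG.png')[140:260,240:360];cv2.imwrite('pics/sGc.png',cv2.resize(im,None,fx=5,fy=5,interpolation=cv2.INTER_CUBIC))
E
```

```text
(no output)
```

View pics/sGc.png

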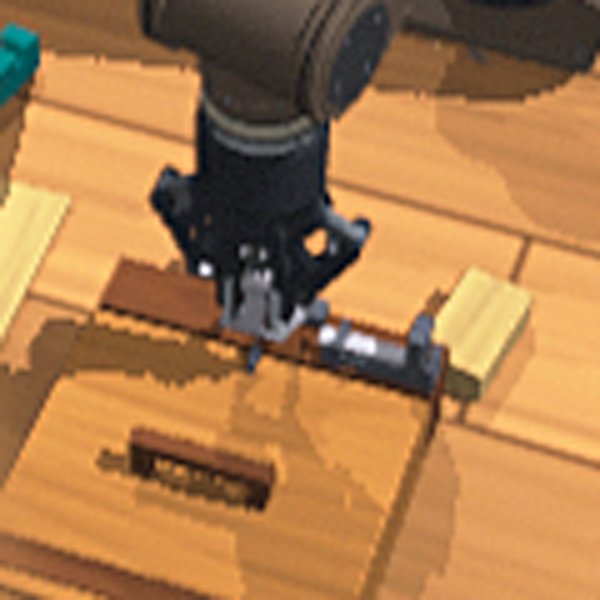

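Emit:
send_rows:
  increments:
    - [0,0.069,0.071,0,0,0,255]
    - [0,0.081,0.057,0,0,0,255]

```text
time_s: 45.28
tcp_pos: [539.1, -27.3, 110.5]
eef_rot: [[0.012, 0.018, 1.0], [-1.0, 0.002, 0.012], [-0.002, -1.0, 0.018]]
wrist_force: [6.0, 5.5, 18.2]
gripper_width: 11.5
```

Emit:
send_rows:
  increments:
    - [0,0.085,0.04,0,0,0,255]
    - [0,0.02,0,0,0,0,255]
    - [0,0,0,0,0,0,255]

```text
time_s: 45.65
tcp_pos: [549.0, -29.6, 95.8]
eef_rot: [[0.012, 0.03, 0.999], [-1.0, -0.004, 0.012], [0.005, -1.0, 0.03]]
wrist_force: [16.8, 1.1, 3.7]
gripper_width: 0.1
```

Emit:
send_rows:
  increments:
    - [0,-0.1,0.03,0,0,0,255]
    - [0,-0.3,0,0,0,0,255]
    - [0,-0.3,0.3,0,0,0,255]
    - [0,-0.1,0.3,0,0,0,255]
    - [0,0,0,0,0,0,255]

```text
time_s: 46.28
tcp_pos: [634.7, -27.2, 210.7]
eef_rot: [[0.014, 0.005, 1.0], [-1.0, -0.001, 0.014], [0.001, -1.0, 0.005]]
wrist_force: [0.1, -0.3, -1.0]
gripper_width: -0.1
```

```bash
python3 p.py; python3 - <<'E'
from b import *
for n in('scene','top'):
    f=grab_frame(n);save(n+'H',f);W=cloud(f);X,Y,Z=W[...,0],W[...,1],W[...,2]
    for P,c,sz,a in comps(W,(Z>100)&(Z<135)&(X>500)&(X<570)&(Y>-60)&(Y<10),4): print(n,'barrel',c.round(1),sz.round(1),np.round(a),P.mean(0).round(1),P[:,2].max().round(1))
    for P,c,sz,a in comps(W,(Z>110)&(Z<125)&(X>450)&(X<510)&(Y>20)&(Y<120),4): print(n,'bolt',c.round(1),sz.round(1),np.round(a),P.mean(0).round(1),P[:,2].max().round(1))
im=cv2.imread('pics/sceneH.png')[160:260,240:340];cv2.imwrite('pics/sHc.png',cv2.resize(im,None,fx=6,fy=6,interpolation=cv2.INTER_CUBIC))
E
```

```text
46.275 [634.7 -27.2 210.7] F [ 0.1 -0.3 -1. ] w -0.1
[[0.014, 0.005, 1.0], [-1.0, -0.001, 0.014], [0.001, -1.0, 0.005]] [-11.6  12.3  97.5  -0.   69.9  77.6]
yaw 0.81 down in tool [-0.0014  1.     -0.0054]
scene barrel [535.5 -23.8] [37.6 18.5] -63.0 [533.4 -22.5 107.6] 128.8
scene bolt [479.9  71.3] [29.2 12.2] 2.0 [483.2  71.4 117.4] 121.3
top barrel [520.3 -35.3] [25.8 24.3] -2.0 [521.6 -38.5 115.9] 134.7
```

View pics/sHc.png

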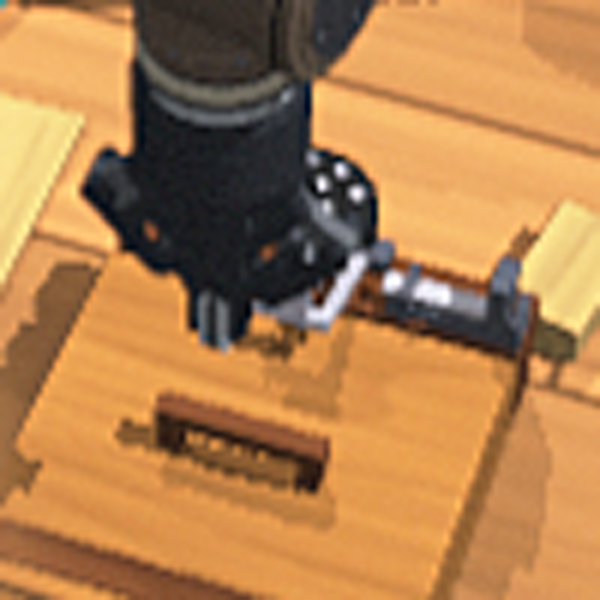

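```bash
python3 p.py 537,-27,160,.9 537,-27,122,.9
```

```text
46.375 [631.  -26.7 207.6] F [ 0.1  0.2 -0.8] w 0.0
[[0.014, -0.001, 1.0], [-1.0, -0.0, 0.014], [0.0, -1.0, -0.001]] [-11.6  12.2  98.   -0.   69.9  77.6]
yaw 0.8 down in tool [-0.      1.      0.0014]
537,-27,160,.9 -> turn wy -0.0006 | dx -0.0079 dy 0.3170 dz -0.6268  (min rows 2)
537,-27,122,.9 -> turn wy -0.0000 | dx 0.0000 dy 0.2533 dz 0.0000  (min rows 1)
```

Emit:
send_rows:
  increments:
    - [0,0,-0.31,0,0,0,255]
    - [0,0,-0.31,0,0,0,255]
    - [0,0.2,0,0,0,0,255]
    - [0,0.12,0,0,0,0,255]
    - [0,0.1,0,0,0,0,255]
    - [0,0.08,0,0,0,0,255]
    - [0,0,0,0,0,0,255]

```text
time_s: 47.25
tcp_pos: [539.0, -28.1, 132.7]
eef_rot: [[0.014, 0.0, 1.0], [-1.0, 0.0, 0.014], [-0.0, -1.0, 0.0]]
wrist_force: [0.8, 0.6, -0.5]
gripper_width: -0.1
```

Emit:
send_rows:
  increments:
    - [0,0.03,-0.01,0,0,0,255]
    - [0,0.03,0,0,0,0,255]
    - [0,0.03,0,0,0,0,255]
    - [0,0,0,0,0,0,255]

```text
time_s: 47.75
tcp_pos: [544.2, -28.2, 124.7]
eef_rot: [[0.012, 0.02, 1.0], [-1.0, -0.001, 0.012], [0.001, -1.0, 0.02]]
wrist_force: [11.7, 3.7, 5.0]
gripper_width: 0.2
```

Emit:
send_rows:
  increments:
    - [0,0.03,0,0,0,0,255]
    - [0,0,0,0,0,0,255]

```text
time_s: 48.0
tcp_pos: [546.1, -28.3, 121.4]
eef_rot: [[0.012, 0.026, 1.0], [-1.0, -0.001, 0.012], [0.001, -1.0, 0.026]]
wrist_force: [15.5, 4.0, 7.0]
gripper_width: -0.3
```

Emit:
send_rows:
  increments:
    - [0,0.02,0,0,0,0,255]
    - [0,0,0,0,0,0,255]

```text
time_s: 48.25
tcp_pos: [547.3, -28.3, 119.2]
eef_rot: [[0.011, 0.029, 1.0], [-1.0, -0.001, 0.011], [0.001, -1.0, 0.029]]
wrist_force: [16.1, 5.2, 6.7]
gripper_width: -0.5
```

Emit:
send_rows:
  increments:
    - [0,-0.2,0,0,0,0,255]
    - [0,0,-0.06,0,0,0,255]
    - [0,0,0,0,0,0,255]

```text
time_s: 48.62
tcp_pos: [525.9, -27.9, 140.4]
eef_rot: [[0.014, -0.003, 1.0], [-1.0, 0.001, 0.014], [-0.001, -1.0, -0.003]]
wrist_force: [-0.1, 0.0, 0.6]
gripper_width: -0.2
```

```bash
python3 p.py 528,-27.5,140,.9;  python3 - <<'E'
from b import *
for n in('scene','top'):
    f=grab_frame(n);save(n+'I',f);W=cloud(f);X,Y,Z=W[...,0],W[...,1],W[...,2]
    for P,c,sz,a in comps(W,(Z>83)&(Z<135)&(X>455)&(X<570)&(Y>-60)&(Y<0),4): print(n,'barrel',c.round(1),sz.round(1),np.round(a),P.mean(0).round(1),P[P[:,2].argmax()].round(1),P[P[:,0].argmax()].round(1))
a=cv2.imread('pics/sceneI.png')[170:250,250:350];b=cv2.imread('pics/topI.png')[180:260,210:310];cv2.imwrite('pics/Ic.png',cv2.resize(np.hstack([a,b]),None,fx=4,fy=4,interpolation=cv2.INTER_CUBIC))
E
```

```text
48.625 [525.9 -27.9 140.4] F [-0.1  0.   0.6] w -0.2
[[0.014, -0.003, 1.0], [-1.0, 0.001, 0.014], [-0.001, -1.0, -0.003]] [-14.1   3.3 115.4  -0.   61.5  75.2]
yaw 0.78 down in tool [6.0e-04 1.0e+00 3.3e-03]
528,-27.5,140,.9 -> turn wy -0.0007 | dx -0.0024 dy 0.0027 dz 0.0143  (min rows 1)
scene barrel [499.  -24.2] [87.3 42.8] -4.0 [518.7 -21.5  98.4] [535.9 -18.8 126.9] [542.5 -28.8 100.7]
top barrel [460.1 -45.5] [26.4  8.5] -86.0 [460.2 -46.4  85.3] [458.8 -53.5  89.3] [465.3 -58.2  85.1]
```

View pics/Ic.png

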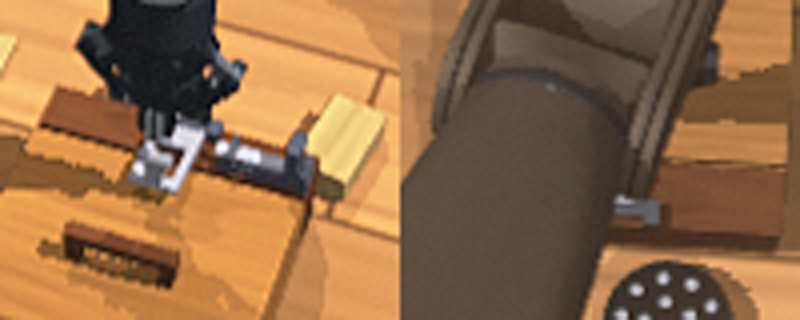

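Emit:
send_rows:
  increments:
    - [0,0.03,0,0,0,0,255]
    - [0,0.03,0,0,0,0,255]
    - [0,0.03,0.01,0,0,0,255]
    - [0,0,0,0,0,0,255]

```text
time_s: 49.22
tcp_pos: [529.0, -28.1, 127.8]
eef_rot: [[0.014, -0.001, 1.0], [-1.0, 0.0, 0.014], [-0.0, -1.0, -0.001]]
wrist_force: [-0.4, 0.1, 0.1]
gripper_width: -0.0
```

Emit:
send_rows:
  increments:
    - [0,0.03,0.01,0,0,0,255]
    - [0,0,0,0,0,0,255]

```text
time_s: 49.48
tcp_pos: [530.9, -28.1, 123.9]
eef_rot: [[0.014, -0.0, 1.0], [-1.0, 0.0, 0.014], [-0.0, -1.0, -0.0]]
wrist_force: [-0.3, 0.2, -0.1]
gripper_width: -0.2
```

Emit:
send_rows:
  increments:
    - [0,0.03,0.01,0,0,0,255]
    - [0,0,0,0,0,0,255]

```text
time_s: 49.72
tcp_pos: [532.2, -28.1, 119.2]
eef_rot: [[0.014, -0.001, 1.0], [-1.0, 0.0, 0.014], [-0.0, -1.0, -0.001]]
wrist_force: [-0.1, -0.3, -0.0]
gripper_width: -0.1
```

Emit:
send_rows:
  increments:
    - [0,0.03,0.01,0,0,0,255]
    - [0,0,0,0,0,0,255]

```text
time_s: 49.98
tcp_pos: [533.5, -28.0, 114.5]
eef_rot: [[0.014, -0.001, 1.0], [-1.0, 0.0, 0.014], [-0.0, -1.0, -0.001]]
wrist_force: [-0.1, 0.7, 0.7]
gripper_width: -0.1
```

Emit:
send_rows:
  increments:
    - [0,0.02,0.01,0,0,0,255]
    - [0,0,0,0,0,0,255]

```text
time_s: 50.22
tcp_pos: [534.6, -28.1, 113.1]
eef_rot: [[0.014, -0.003, 1.0], [-1.0, 0.0, 0.014], [-0.0, -1.0, -0.003]]
wrist_force: [-5.1, 0.5, 7.8]
gripper_width: 0.1
```

```bash
python3 - <<'E'
from b import *
for n in('scene',):
    f=grab_frame(n);save(n+'J',f);W=cloud(f);X,Y,Z=W[...,0],W[...,1],W[...,2]
    m=(X>452)&(X<575)&(Y>-52)&(Y<0)&(Z>76)&(Z<140)
    for y in range(-52,0,6):
        s=m&(Y>=y)&(Y<y+6);P=W[s];o=P[:,0].argsort();print(y,[tuple(q) for q in P[o][::3,[0,2]].round(0).astype(int).tolist()])
a=cv2.imread('pics/sceneJ.png')[180:240,260:330];cv2.imwrite('pics/Jc.png',cv2.resize(a,None,fx=9,fy=9,interpolation=cv2.INTER_CUBIC))
E
```

```text
-52 [(516, 79), (573, 78)]
-46 [(532, 82), (538, 79)]
-40 [(530, 83), (538, 82), (540, 83), (542, 121), (542, 135), (544, 129), (545, 129), (547, 107)]
-34 [(540, 76), (543, 106), (544, 106), (546, 114), (547, 130), (558, 77)]
-28 [(489, 81), (542, 98), (543, 88), (545, 115), (546, 107), (547, 126), (549, 139), (550, 125)]
-22 [(489, 79), (518, 77), (531, 77), (538, 110), (540, 135), (541, 93), (542, 83), (543, 131), (543, 127), (544, 136), (546, 108), (547, 120), (548, 126)]
-16 [(488, 79), (496, 80), (505, 80), (517, 83), (525, 82), (531, 124), (534, 78), (536, 125), (540, 109), (542, 132), (544, 124), (545, 112), (568, 79)]
-10 [(477, 79), (484, 82), (494, 79), (501, 82), (505, 83), (512, 81), (526, 81), (532, 82), (538, 81), (544, 77), (569, 77)]
-4 [(515, 76), (558, 76)]
```

View pics/Jc.png

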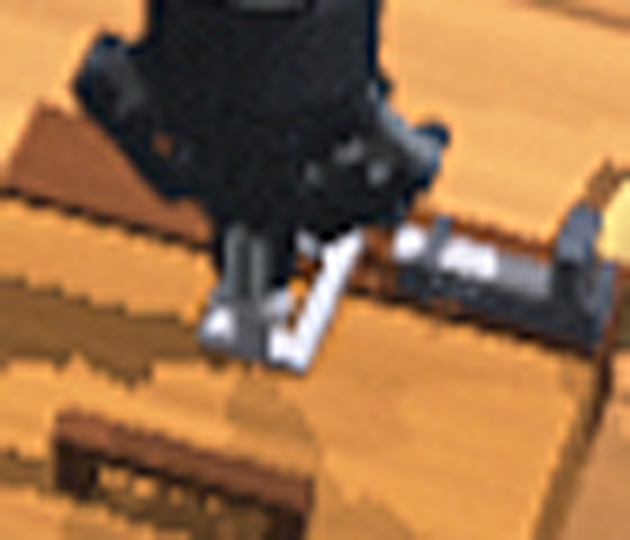

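Emit:
send_rows:
  increments:
    - [0,0.02,0,0,0,0,255]
    - [0,0,0,0,0,0,255]
    - [0,-0.2,0,0,0,0,255]
    - [0,-0.3,0,0,0,0,130]
    - [-0.32,0,-0.18,0,0,0,130]
    - [-0.33,0,-0.18,0,0,0,130]
    - [0,0,0,0,0,0,130]
  newtons: 40

```text
time_s: 51.15
tcp_pos: [478.1, 71.1, 183.6]
eef_rot: [[0.018, -0.001, 1.0], [-1.0, 0.0, 0.018], [-0.0, -1.0, -0.001]]
wrist_force: [-0.1, -0.5, -0.6]
gripper_width: 41.5
```

```bash
python3 p.py 480,71,150,.9 480,71,91,.9; python3 - <<'E'
from b import *
for n in('scene','top'):
    f=grab_frame(n);save(n+'K',f);W=cloud(f);X,Y,Z=W[...,0],W[...,1],W[...,2]
    for P,c,sz,a in comps(W,(Z>101)&(Z<130)&(X>500)&(X<570)&(Y>-60)&(Y<10),4): print(n,'barrel',c.round(1),sz.round(1),np.round(a),P.mean(0).round(1),P[:,2].max().round(1))
    for P,c,sz,a in comps(W,(Z>110)&(Z<125)&(X>450)&(X<510)&(Y>20)&(Y<120),4): print(n,'bolt',c.round(1),sz.round(1),np.round(a),P.mean(0).round(1))
E
```

```text
51.15 [478.1  71.1 183.6] F [-0.1 -0.5 -0.6] w 41.5
[[0.018, -0.001, 1.0], [-1.0, 0.0, 0.018], [-0.0, -1.0, -0.001]] [ -3.6  -5.6 119.2   0.   66.4  85.4]
yaw 1.02 down in tool [4.0e-04 1.0e+00 1.1e-03]
480,71,150,.9 -> turn wy 0.0007 | dx 0.0009 dy 0.2237 dz 0.0129  (min rows 1)
480,71,91,.9 -> turn wy -0.0000 | dx 0.0000 dy 0.3933 dz 0.0000  (min rows 1)
scene barrel [541.3 -24.5] [26.8 12.5] -90.0 [542.2 -24.6 109.9] 115.5
scene bolt [481.6  71.6] [29.8 11.6] 1.0 [483.   71.7 117.4]
top barrel [536.2 -27.6] [23.7 13.2] -85.0 [535.5 -27.7 110.4] 118.9
```

Barrel is back at its initial (flat) place. Now the bolt.

Emit:
send_rows:
  increments:
    - [0,0.31,0.01,0,0,0,130]
    - [0,0.3,0,0,0,0,130]
    - [0,0,0,0,0,0,130]
    - [0,0,0,0,0,0,255]
    - [0,0,0,0,0,0,255]
    - [0,0,0,0,0,0,255]
    - [0.06,0,0,0,0,0,255]
    - [0.06,0,0,0,0,0,255]

```text
time_s: 52.25
tcp_pos: [482.3, 50.6, 92.9]
eef_rot: [[0.014, 0.002, 1.0], [-1.0, 0.001, 0.014], [-0.001, -1.0, 0.002]]
wrist_force: [3.3, 3.0, -0.6]
gripper_width: 11.1
```

Emit:
send_rows:
  increments:
    - [0.06,0,0,0,0,0,255]
    - [0.05,0,0,0,0,0,255]
    - [0.02,0,0,0,0,0,255]
    - [0,0,0,0,0,0,255]

```text
time_s: 52.75
tcp_pos: [482.7, 30.4, 92.9]
eef_rot: [[0.014, 0.002, 1.0], [-1.0, -0.002, 0.014], [0.002, -1.0, 0.002]]
wrist_force: [4.2, -1.4, -0.5]
gripper_width: 11.4
```

Emit:
send_rows:
  increments:
    - [0.02,0,0,0,0,0,255]
    - [0,0,0,0,0,0,255]

```text
time_s: 53.0
tcp_pos: [482.7, 29.8, 92.9]
eef_rot: [[0.012, 0.002, 1.0], [-1.0, 0.004, 0.012], [-0.004, -1.0, 0.002]]
wrist_force: [6.0, 7.8, -0.5]
gripper_width: 11.4
```

Emit:
send_rows:
  increments:
    - [-0.012,0,0,0,0,0,255]
    - [0,0,0,0,0,0,130]
    - [0,0,0,0,0,0,120]
    - [0,-0.3,0,0,0,0,120]
    - [0,-0.35,0,0,0,0,120]
    - [-0.38,0,0,0,0,0,120]
    - [-0.38,0,0,0,0,0,120]
    - [-0.38,0,0,0,0,0,120]

```text
time_s: 54.0
tcp_pos: [478.9, 202.2, 189.9]
eef_rot: [[0.013, -0.001, 1.0], [-1.0, -0.001, 0.013], [0.001, -1.0, -0.001]]
wrist_force: [0.3, -0.6, 0.0]
gripper_width: 44.9
```

Emit:
send_rows:
  increments:
    - [-0.38,0,0,0,0,0,120]
    - [-0.38,0,0,0,0,0,120]
    - [0,0,0,0,0,0,120]

```text
time_s: 54.38
tcp_pos: [476.7, 317.7, 189.4]
eef_rot: [[0.018, -0.002, 1.0], [-1.0, -0.001, 0.018], [0.001, -1.0, -0.002]]
wrist_force: [-0.7, 0.1, -1.0]
gripper_width: 45.1
```

```bash
python3 - <<'E'
from b import *
st()
for n in('scene','top'):
    f=grab_frame(n);save(n+'Z',f);W=cloud(f);X,Y,Z=W[...,0],W[...,1],W[...,2]
    for P,c,sz,a in comps(W,(Z>101)&(Z<130)&(X>500)&(X<570)&(Y>-60)&(Y<10),4): print(n,'barrel',c.round(1),P.mean(0).round(1),P[:,2].max().round(1))
    for P,c,sz,a in comps(W,(Z>110)&(Z<125)&(X>450)&(X<510)&(Y>0)&(Y<120),4): print(n,'bolt',c.round(1))
    for P,c,sz,a in comps(W,(Z>66)&(Z<79)&(X>550)&(X<740)&(Y>-160)&(Y<100),100):
        k=np.linalg.lstsq(np.c_[P[:,:2],np.ones(len(P))],P[:,2],rcond=None)[0];print(n,'lid z',np.median(P[:,2]).round(1),k[:2].round(4))
    for P,c,sz,a in comps(W,(Z>104)&(Z<112)&(X>580)&(X<630)&(Y>-100)&(Y<50),10): print(n,'handle',c.round(1),round(a,1),P[:,2].mean().round(1))
E
```

```text
54.375 [476.7 317.7 189.4] F [-0.7  0.1 -1. ] w 45.1
[[0.018, -0.002, 1.0], [-1.0, -0.001, 0.018], [0.001, -1.0, -0.002]] [ 23.5   5.9 107.1   0.   67.2 112.5]
scene barrel [539.1 -24.9] [541.3 -24.2 108.7] 113.6
scene bolt [482.2  32.3]
scene lid z 73.7 [ 0.002  -0.0001]
scene handle [610.6 -24.2] -89.7 106.4
top barrel [535.7 -27.6] [535.6 -27.7 110.2] 117.8
top bolt [477.5  28.4]
top lid z 73.6 [0.0034 0.0015]
top handle [604.1 -28.5] -89.1 106.7
```

View pics/topZ.png

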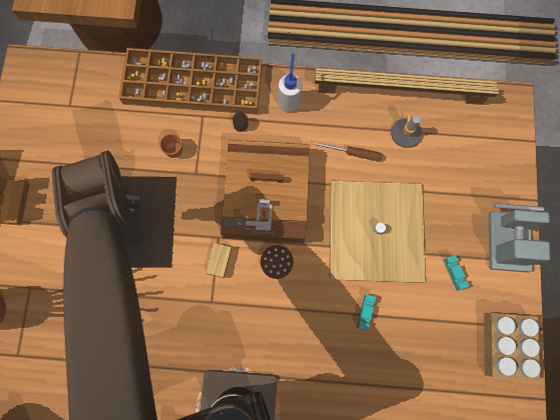

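The final picture shows the lid on with its handle at (267,177), the hasp down at (264,215) and the bolt home at (258,224). The board is bare except for the tin at (380,228), and the bystanders and turquoise look-alikes have not moved. I'm handing in.

```bash
python3 -c "
from plant import manip
print(manip.sign_off())"
```

```text
the job is handed in; nothing more can be done
None
```

The bench is packed and the job handed in at about 54 s of the 210 s; sign-off gave no verdict, so these are my own checks.

- **Bolt and hasp opened:** I drew the bolt back to its hard stop and swung the hasp up to about 1.43 rad.
- **Lid and blocks:** The lid went onto the mat. All four wooden blocks then went into the chest two by two, and a top view showed them lying apart. I did not measure each block's height on the chest floor, because that depth check merged them into one shape. I judged them flat from the picture and from how far down each was released.
- **Lid back on:** It sits fully down. Its top reads 73.6 to 73.7 mm against a nominal 75 mm; it read about 74 mm before I moved it. The slope is about 0.003, and the handle is back within 1–2 mm of where it started.
- **Hasp:** My grip slipped off the barrel on the way down, so I pressed the hasp flat with shut fingers. The barrel is back at its starting position and height, which puts the hasp at about 0 rad.
- **Bolt home:** It travelled 40 mm to its hard stop and reads at y ≈ 30 mm in both cameras.
- **Bystanders:** The tin, the other listed things and the turquoise look-alikes look unmoved in the final picture. The gripper is clear of everything.

The two cameras disagree by about 4–5 mm along x, so I used averages of the two together with contact stops.

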